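# Pack the rolling pin and paddle into the potter's foam-lined tool case

### The arm

A 6-joint arm with a two-finger parallel gripper is mounted at the origin on the work surface. World frame = base frame: x ahead of the robot, y to its left, z up, the work surface at z = 0. Lengths are in m, angles in rad, forces in N, time in s.
With the tool pointing down it reaches from about 0.35 to 0.975 m from the base axis. Payload 4.9 kg.
Tool frame: the origin (TCP) lies at the very end of the fingers, on their centre line; the grasp point (between the pads) lies 19 mm behind it (grasp_offset is the distance from the TCP to the grasp point, in m); x points along the fingers, y is the direction in which the jaws open and shut, and the axes are right-handed (so a half turn about x gives the same grasp; the last joint's range is limited). The gripper opens to 85 mm and grips with 20 to 120 N. Pads are 22 mm wide; open, the fingers measure 114 mm over their backs; the gripper's body (76 mm by 85 mm) begins 54 mm behind the grasp point. The pads swing forward as they close: fully open they stand 13 mm farther back than shut.
Start: joints at [1.065, 0.053, 1.613, -0, 1.476, -0.119], TCP at [0.236, 0.579, 0.231] pointing down, gripper open.
Joint ranges: [-3.01, 3.01], [-1.01, 2.22], [0.06, 2.58], [-1.02, 4.17], [0.09, 2.62], [-3.14, 3.14]. Speed limits (rad/s): [2.57, 2.57, 3.14, 3.14, 3.14, 3.14].

### API

Orientations are given as a rotation vector (axis times angle).
In Python, from station import get_obs, get_image, camera_model, finish_job, grasp_offset gives the robot as it stands.
- The arm moves only by the shell command python3 -m crank 'ROWS' [OPENING] [FORCE]. ROWS is JSON, a list that holds one entry, the list of rows, each a list of 4 numbers: the shift along the world's x, y, z in m, then the turn about the world's z in degrees. In form: [[[dx, dy, dz, turn], ...]]. A call has 1 to 5 rows; each row is the pose to reach, as a shift and turn from the pose commanded when the call began; what a row does not reach only later rows make up. A row lasts 1/12 s, in which the tool goes at most 41.7 mm and 7.16 degrees, less where a joint would pass 70% of its speed; a pose out of reach is approached as far as the arm can. A call with a gripper value outside its range is refused whole. OPENING is the opening, from 0 (shut) to 1 (fully open), set as the call begins (- or left out, the last holds). The fingers move at their own pace and stop on an object; FORCE is the grip in N (left out, the last holds). Time passes only in rows, so rows that repeat a pose let the fingers close. It gives the time, the measured TCP pose, the force and the opening at its end, in the units of the state.
- get_obs(): the state, without advancing time (a new reading comes with each control period).
- get_image(name): name is "scene" or "top"; returns (picture, depth): 400x640x3 uint8, red, green, blue; 400x640 float32, m along the optical axis (not along the pixel's ray), 0 where there is no reading.
- camera_model(name): a dict with "fx", "fy", "cx", "cy" (pixels), "xyz" and "attitude" of the camera in the world. Camera axes: x right, y down, z forward; pixel columns grow to the right and rows downward; lengths in m; the calibration is good to about 2 mm. A picture is of the moment at which its call begins. camera_model takes no time and is no camera call.
- finish_job(): hands the job in, once; it reports no verdict.
The state is a dict: "t": time; "q": joint angles; "dq": joint speeds; "effort": joint torques, N m; "tool_pos": TCP position; "tool_rot": TCP orientation; "contact_force": force on the tool from outside, world axes, zero at the start; "wrist_torque": the same for the moment, N m; "opening": finger opening in m.
Only numpy, scipy, OpenCV 4.12 (cv2) and the standard library are available. Lean on these libraries where they do the work, as an engineer would, in place of code of your own. Each camera call takes 0.05 s, during which the arm holds its last target.

### The job

Pack the potter's tool case: roll the rolling pin across the foam, without lifting it, into its long trough and press it fully home, and put the wooden paddle into the paddle-shaped cutout, blade towards the lid, and press it fully home too. Leave the other tools and pots where they are.

Things in the scene. Friction and masses are not known exactly. Their poses are not given: they have to be found in the camera images.
- case: Dark teal tool case, open flat, fixed. Origin: centre of the underside of the base half: 216 mm along x, 246 along y, walls 5 mm thick, rim 58 mm above the bench. Flat dark grey foam face (206 by 236 mm) 48 mm above the bench. Open lid flat beyond the +x side (centre x +224, same size, 58 mm high). Cutouts with ochre floors: pin's trough at y -85, paddle's at y 0, trimming tool's slot at y +80.
- trough_home (a point): Rolling pin's centre when fully home: 39 mm above the bench, 9 below the foam face. Axes as the case. The trough runs along x from wall to wall, 52 mm wide, 32 mm deep. Springy foam lips with tapered mouths along both sides leave 42 mm between them; a pin rolled into the mouth stops on them 6 to 9 mm above home and is pressed past them with 10 to 15 N; friction then holds it.
- cutout_home (a point): Paddle's centre (half-way up) when fully home: 42 mm above the bench. Axes as the case. Cutout 15 mm deep: blade part x 0 to +85 mm, 63 wide; handle part x -85 to 0, 31 wide. Springy foam lips on the long sides, tapered at the mouth, pinch the tool 1.5 mm a side: a paddle laid in the mouth stops on them about 10 mm above home and is pressed past them with 10 to 15 N; friction holds it.
- pin_center (a point): Centre of the rolling pin; own x along its axis. Loose brown wooden cylinder with two thin dark bands, no handles, 46 mm diameter, 196 mm long, 0.2 to 0.4 kg. Starts lying on the foam face across the paddle's cutout, roughly along the case's x, 75 to 125 mm to the +y side of its trough, with 5 mm of play to each end wall. Fully home, its top is 14 mm above the foam face.
- pin_end_a (a point): Centre of one end face of the rolling pin (98 mm along its own +x).
- pin_end_b (a point): Centre of the other end face of the rolling pin (98 mm along its own -x).
- paddle_center (a point): Centre of the wooden beating paddle, half-way along and half-way up. Pale wood, 165 mm long, 18 mm thick, 0.12 kg, lying flat on the bench left or right of the case. Own x points to the blade: blade x +2.5 to +82.5 mm, 56 wide; handle x -82.5 to +2.5, 24 wide, blue band near its end. Balances at x +12 mm. Fully home, its top is 3 mm above the foam face.
- paddle_tip (a point): Middle of the paddle's blade end face, half-way up.
- paddle_butt (a point): Middle of the paddle's handle end face, half-way up.
- trimmer: Bystander: trimming tool with a dark wooden handle and two steel loops, 148 mm long, already in its slot in the foam. Origin: centre of its underside.
- hake_brush: Bystander: flat brush, 155 mm long, 62 mm wide, 14 mm high, lying on the other side of the case from the paddle. Origin: near its middle, underside.
- glaze_jar: Bystander: dark blue-green jar, 64 mm diameter, 90 mm high. Origin: centre of its underside.
- slip_bottle: Bystander: white bottle with a red cap, 66 mm diameter, 170 mm high. Origin: centre of its underside.
- bowl: Bystander: clay-coloured bowl, 110 mm across, 52 mm high. Origin: centre of its underside.
- mug: Bystander: cream mug, 80 mm diameter and 92 mm high with its handle on its own +y. Origin: centre of its underside.
- tool_pot: Bystander: clay-coloured pot with three tools standing in it, 80 mm across, 165 mm high over the tools, which lean out up to 45 mm from the middle. Origin: centre of its underside.
- rib: Bystander: flat dark wooden rib with round ends, 106 by 50 by 8 mm, lying on the bench close beside the paddle's blade. Origin: centre of its underside.
Mind the look-alikes: they are no part of the job. Of the things shaped like the part that bears pin_center, the wooden one is meant.

How it is judged:
By the outcome, as a careful person would: the job done as asked, in the order asked, and still so for the second after the job is handed in, with the robot touching nothing.
It also fails if it takes over 67 s, if anything falls off the work surface, if the arm or the gripper's body presses on something with over 40 N, if the wrist force passes 120 N, or if a joint passes its speed limit or range.

## Working session

There is one attempt and no reset: what is moved stays moved. The work goes in short steps, Python scripts to look and compute and a shell command to move; the robot and the scene stay as the last step left them, time stands still between calls to the robot, and variables do not carry over. Pictures are saved under pics/ and viewed, and the job is handed in when it is done.

```bash
ls; mkdir -p pics; python3 - <<'E'
from station import *
import cv2
print(get_obs())
for n in ("scene","top"):
    im,d=get_image(n); cv2.imwrite(f"pics/{n}0.png",im[:,:,::-1]); 
    import numpy as np
    np.save(f"pics/{n}0.npy",d); print(camera_model(n), (d>0).mean())
print(grasp_offset)
E
```

```text
pics
{'t': 0.0, 'q': array([ 1.06497234e+00,  5.33455422e-02,  1.61428163e+00,  2.20712176e-05,
        1.47593245e+00, -1.18972458e-01]), 'dq': array([ 0.00025855,  0.00202752,  0.00088734, -0.00042481,  0.00035479,
       -0.00070351]), 'effort': array([ 1.56194081e-03, -3.93676865e+01, -3.70181608e+01,  7.68517384e-05,
        6.99078402e-03, -1.11178352e-05]), 'tool_pos': array([0.23548261, 0.57829543, 0.23007739]), 'tool_rot': array([ 0.30204478,  1.55003307, -0.3049896 ]), 'contact_force': array([-0.25980356, -0.23828338,  1.05503184]), 'wrist_torque': array([ 0.00672859, -0.03152762,  0.01609879]), 'opening': 0.08510421138322997}
{'fx': 372.17808096677686, 'fy': 372.17808096677686, 'cx': 315.5352726218334, 'cy': 203.02540308283233, 'xyz': array([0.91475969, 0.3691628 , 0.86905498]), 'attitude': array([-1.08668913, -2.58248941,  0.77633109])} 0.9961171875
{'fx': 463.5221360764855, 'fy': 463.5221360764855, 'cx': 317.3240654843639, 'cy': 205.99151094510296, 'xyz': array([0.4128294 , 0.01240574, 1.54142369]), 'attitude': array([-2.20174934,  2.19283247, -0.06838833])} 0.9959609375
0.0187
```

View pics/scene0.png

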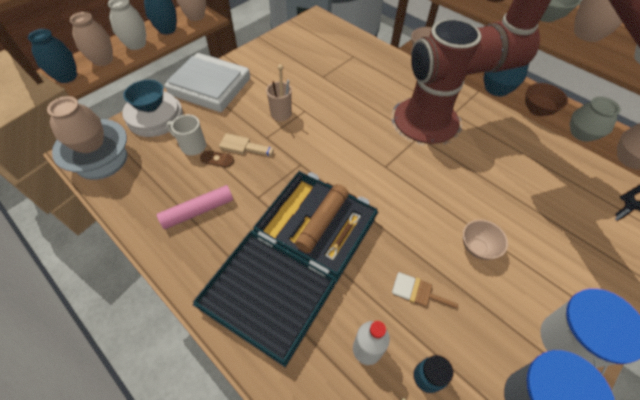

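View pics/top0.png

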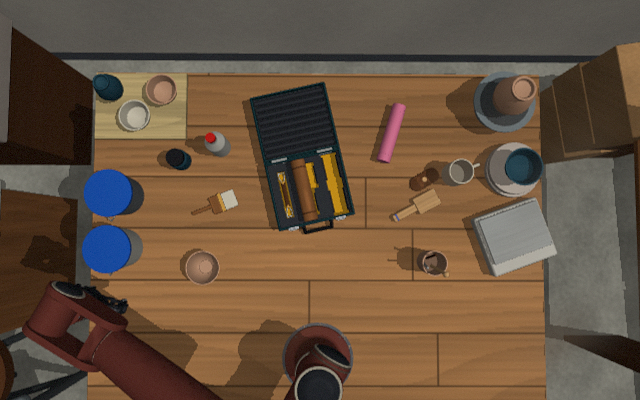

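The top view shows the case at about px (313,190) with its lid up (+x) and the brown pin at (304,190). The paddle is at (415,205), with the rib at (424,180) and the mug at (460,172) nearby. The pink cylinder at (391,132) is a look-alike. Next I'll zoom in and deproject.

```bash
cat > h.py <<'E'
import numpy as np,cv2
from station import *
from scipy.spatial.transform import Rotation as R
def ray(cam,uv):
    m=camera_model(cam); uv=np.atleast_2d(np.asarray(uv,float))
    d=np.c_[(uv[:,0]-m['cx'])/m['fx'],(uv[:,1]-m['cy'])/m['fy'],np.ones(len(uv))]
    return m['xyz'],R.from_rotvec(m['attitude']).apply(d)
def onplane(cam,uv,z):
    o,d=ray(cam,uv); return o+d*((z-o[2])/d[:,2])[:,None]
def cloud(cam,d):
    v,u=np.mgrid[:400,:640]; o,r=ray(cam,np.c_[u.ravel(),v.ravel()])
    return (o+r*d.ravel()[:,None]).reshape(400,640,3)
def proj(cam,p):
    m=camera_model(cam); c=R.from_rotvec(m['attitude']).inv().apply(np.atleast_2d(p)-m['xyz'])
    return np.c_[c[:,0]/c[:,2]*m['fx']+m['cx'],c[:,1]/c[:,2]*m['fy']+m['cy']]
def crop(im,x0,y0,x1,y1,s,fn):
    cv2.imwrite(fn,cv2.resize(im[y0:y1,x0:x1,::-1],None,fx=s,fy=s,interpolation=cv2.INTER_CUBIC))
E
python3 - <<'E'
from h import *
t=cv2.imread('pics/top0.png')[:,:,::-1]; s=cv2.imread('pics/scene0.png')[:,:,::-1]
crop(t,240,75,370,240,3.6,'pics/c1.png'); crop(t,370,140,480,280,4,'pics/c2.png'); crop(s,190,120,390,360,2.5,'pics/c3.png')
E
```

```text
(no output)
```

View pics/c1.png

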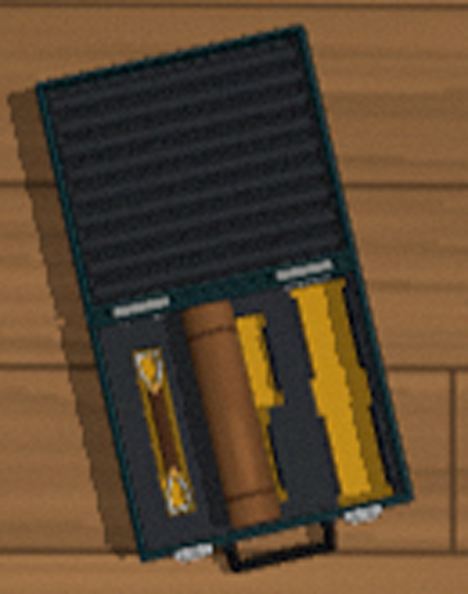

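View pics/c2.png

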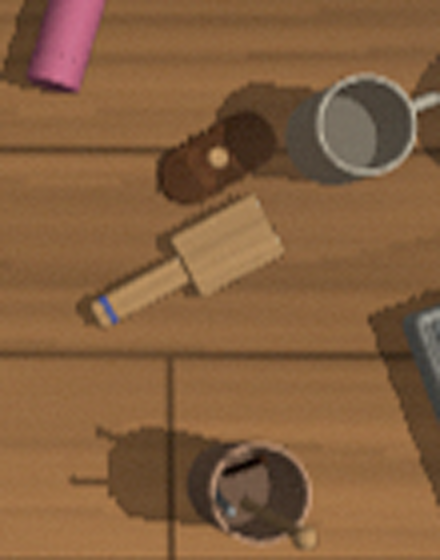

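View pics/c3.png

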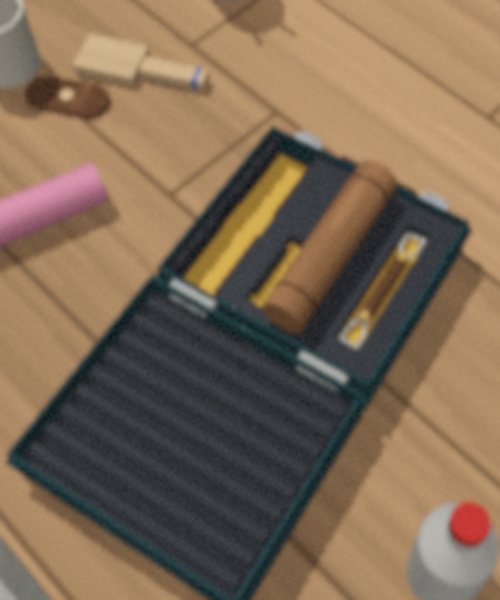

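```bash
cat > meas.py <<'E'
from h import *
def case(cam,im):
    hsv=cv2.cvtColor(im,cv2.COLOR_RGB2HSV)
    return hsv
for cam in("top","scene"):
    im=cv2.imread(f'pics/{cam}0.png')[:,:,::-1].copy(); d=np.load(f'pics/{cam}0.npy'); P=cloud(cam,d)
    hsv=cv2.cvtColor(im,cv2.COLOR_RGB2HSV)
    reg=(P[...,0]>.3)&(P[...,0]<.95)&(abs(P[...,1])<.3)
    print(cam,'bench z',np.median(P[...,2][reg&(abs(P[...,2])<.02)]))
    # case by height from depth
    m=(reg&(P[...,2]>.03)&(P[...,2]<.075)&(hsv[...,2]<110)).astype(np.uint8)
    n,l,st,c=cv2.connectedComponentsWithStats(cv2.morphologyEx(m,cv2.MORPH_OPEN,np.ones((3,3))))
    k=1+np.argmax(st[1:,4]); ms=l==k
    teal=ms&(hsv[...,1]>110); 
    print('rim z',np.percentile(P[...,2][teal],[50,80,90]),'foam z',np.percentile(P[...,2][ms&(hsv[...,1]<90)],[20,50,80]))
    cn=max(cv2.findContours(ms.astype(np.uint8),cv2.RETR_EXTERNAL,cv2.CHAIN_APPROX_NONE)[0],key=len)
    w=onplane(cam,cn[:,0,:],.058)
    r=cv2.minAreaRect((w[:,:2]*1000).astype(np.float32)); print('case rect mm',r)
    # pin: brown hi
    m=reg&(P[...,2]>.062)&(P[...,2]<.11)&(hsv[...,0]<20)&(hsv[...,1]>90)
    n,l,st,c=cv2.connectedComponentsWithStats(cv2.morphologyEx(m.astype(np.uint8),cv2.MORPH_OPEN,np.ones((3,3))))
    k=1+np.argmax(st[1:,4]);ms=l==k; q=P[ms]
    print('pin z top',np.percentile(q[:,2],[50,90,99]),'rect',cv2.minAreaRect((q[:,:2]*1000).astype(np.float32)))
    # paddle
    m=(P[...,2]>.009)&(P[...,2]<.03)&(P[...,1]<-.1)&(P[...,1]>-.5)&(P[...,0]>.3)&(P[...,0]<.75)
    n,l,st,c=cv2.connectedComponentsWithStats(m.astype(np.uint8))
    for k in range(1,n):
        if st[k,4]>60:
            q=P[l==k]; print('low comp',k,st[k],c[k].round(),'z',np.percentile(q[:,2],[50,90]).round(4),'rect',cv2.minAreaRect((q[:,:2]*1000).astype(np.float32)), im[l==k].mean(0).round())
    for z in (0,):pass
E
python3 meas.py
```

```text
top bench z 0.0006678576480785292
rim z [0.05188188 0.0583156  0.06063006] foam z [0.04189877 0.04616505 0.04986214]
case rect mm ((655.8343505859375, 51.97724151611328), (450.1668395996094, 250.71621704101562), 13.048632621765137)
pin z top [0.09037621 0.09600481 0.09960361] rect ((546.0850219726562, 44.32653045654297), (195.96575927734375, 45.81547164916992), 13.667048454284668)
low comp 42 [415 168  24  20 142] [427. 178.] z [0.0112 0.0145] rect ((593.1237182617188, -362.87908935546875), (49.07044219970703, 82.06434631347656), 44.13327407836914) [82. 54. 34.]
low comp 71 [392 188  49  34 601] [420. 204.] z [0.0182 0.0227] rect ((495.8369140625, -321.9183349609375), (56.49597930908203, 164.300537109375), 29.200029373168945) [162. 127.  87.]
scene bench z -0.0003190552033210947
rim z [0.05339672 0.05741136 0.05856804] foam z [0.04119475 0.04544545 0.04784009]
case rect mm ((664.3592529296875, 59.10052490234375), (444.9320068359375, 251.92938232421875), 13.029973030090332)
pin z top [0.08987126 0.09371817 0.09545803] rect ((546.8125610351562, 46.329044342041016), (197.9960174560547, 46.401424407958984), 14.051919937133789)
low comp 1 [270 110  22  10  97] [281. 116.] z [0.0197 0.028 ] rect ((335.1885986328125, -341.96417236328125), (28.0772647857666, 69.59527587890625), 49.49363327026367) [116.  95.  78.]
low comp 3 [219 134  55  22 598] [243. 145.] z [0.017  0.0193] rect ((497.2901611328125, -320.205078125), (58.67383575439453, 165.82066345214844), 28.857330322265625) [188. 162. 128.]
low comp 4 [179 138  27  16 127] [194. 148.] z [0.0195 0.0276] rect ((615.8078002929688, -427.7305908203125), (35.18599319458008, 77.61760711669922), 70.3573226928711) [123. 118. 107.]
low comp 40 [197 197  36  18 134] [215. 206.] z [0.0236 0.029 ] rect ((701.9619750976562, -205.9927978515625), (6.3078179359436035, 99.71947479248047), 73.12889099121094) [130.  84.  93.]
```

```bash
python3 - <<'E'
from h import *
f=lambda p,s,x0,y0:np.c_[(np.array(p)[:,0]+.5)/s-.5+x0,(np.array(p)[:,1]+.5)/s-.5+y0]
# order lid+y, lid-y, base+y, base-y ; 
t=f([(38,87),(303,28),(143,561),(412,497)],3.6,240,75)
s=f([(240,601),(12,458),(469,230),(275,129)],2.5,190,120)
for a,b in zip(t,s):
    o1,d1=ray('top',a);o2,d2=ray('scene',b);d1=d1[0];d2=d2[0]
    k=np.linalg.lstsq(np.c_[d1,-d2],o2-o1,rcond=None)[0]
    p,q=o1+k[0]*d1,o2+k[1]*d2
    print('tri',((p+q)/2).round(4),'gap',np.linalg.norm(p-q).round(4),'top@58',onplane('top',a,.058)[0].round(4),'scene@58',onplane('scene',b,.058)[0].round(4))
for n,uv in(('top',t),('scene',s)):
    w=onplane(n,uv,.058)[:,:2]; c=w.mean(0); 
    for v in (w[0]-w[2],w[1]-w[3]): print(n,np.linalg.norm(v),np.degrees(np.arctan2(v[1],v[0])))
    for v in (w[0]-w[1],w[2]-w[3]): print(n,np.linalg.norm(v),np.degrees(np.arctan2(-v[0],v[1])))
    a=np.radians(13.1);ex=np.array([np.cos(a),np.sin(a)]); print('centre',c,'base',c-.112*ex)
# yellow features on top & scene
for n in('top','scene'):
    im=cv2.imread(f'pics/{n}0.png')[:,:,::-1].copy();hsv=cv2.cvtColor(im,cv2.COLOR_RGB2HSV)
    m=((hsv[...,0]>18)&(hsv[...,0]<32)&(hsv[...,1]>170)&(hsv[...,2]>70)).astype(np.uint8)
    cs=cv2.findContours(m,cv2.RETR_EXTERNAL,cv2.CHAIN_APPROX_NONE)[0]
    for c in cs:
        if cv2.contourArea(c)>40: w=onplane(n,c[:,0],.032); print(n,'yellow',cv2.contourArea(c),cv2.boundingRect(c))
E
```

```text
tri [0.8415 0.2217 0.055 ] gap 0.0021 top@58 [0.8413 0.2205 0.058 ] scene@58 [0.8411 0.223  0.058 ]
tri [ 0.9014 -0.0176  0.0399] gap 0.003 top@58 [ 0.8968 -0.0181  0.058 ] scene@58 [ 0.9006 -0.0081  0.058 ]
tri [0.4155 0.1238 0.0354] gap 0.0007 top@58 [0.4153 0.1224 0.058 ] scene@58 [0.4292 0.1301 0.058 ]
tri [ 0.4721 -0.1158  0.0469] gap 0.0043 top@58 [ 0.4731 -0.1165  0.058 ] scene@58 [ 0.4769 -0.1075  0.058 ]
top 0.4371314158115978 12.964926115650211
top 0.4349614562335321 13.068193309119842
top 0.24493796844647625 13.102055645555119
top 0.2457366854824069 13.60773414281997
centre [0.65662876 0.05207379] base [0.54754345 0.02668885]
scene 0.4221986074322869 12.707316558806147
scene 0.4352165007394281 13.199689430236237
scene 0.23862723683534798 14.433033126592935
scene 0.24232879865235257 11.33215652347273
centre [0.66194598 0.05940116] base [0.55286068 0.03401621]
top yellow 168.0 (305, 162, 15, 52)
top yellow 754.0 (321, 153, 28, 63)
scene yellow 214.0 (265, 183, 42, 50)
```

```bash
cat > ov.py <<'E'
from h import *
import sys
bx,by,yaw=map(float,sys.argv[1:4]); tag=sys.argv[4]
a=np.radians(yaw);M=np.array([[np.cos(a),-np.sin(a)],[np.sin(a),np.cos(a)]])
W=lambda x,y,z:np.r_[M@[x/1e3,y/1e3]+[bx,by],z/1e3]
polys=[([(-108,-123),(108,-123),(108,123),(-108,123)],58),([(116,-123),(332,-123),(332,123),(116,123)],58),
([(-103,-118),(103,-118),(103,118),(-103,118)],48),([(0,-31.5),(85,-31.5),(85,31.5),(0,31.5),(0,15.5),(-85,15.5),(-85,-15.5),(0,-15.5)],48),
([(-103,-106),(103,-106),(103,-64),(-103,-64)],48)]
for n,(x0,y0,x1,y1,s) in {'top':(240,75,370,240,3.6),'scene':(190,120,390,360,2.5)}.items():
    im=cv2.imread(f'pics/{n}0.png')[y0:y1,x0:x1]; im=cv2.resize(im,None,fx=s,fy=s,interpolation=cv2.INTER_CUBIC)
    for p,z in polys:
        uv=proj(n,np.array([W(x,y,z) for x,y in p])); uv=(uv-[x0,y0]+.5)*s-.5
        cv2.polylines(im,[uv.round().astype(int)],True,(255,255,255) if z==58 else (0,0,255),1)
    cv2.imwrite(f'pics/ov_{tag}_{n}.png',im)
a=cv2.imread(f'pics/ov_{tag}_top.png');b=cv2.imread(f'pics/ov_{tag}_scene.png')[:594,:320]
E
python3 ov.py .5475 .0267 13.1 a
```

```text
(no output)
```

View pics/ov_a_top.png

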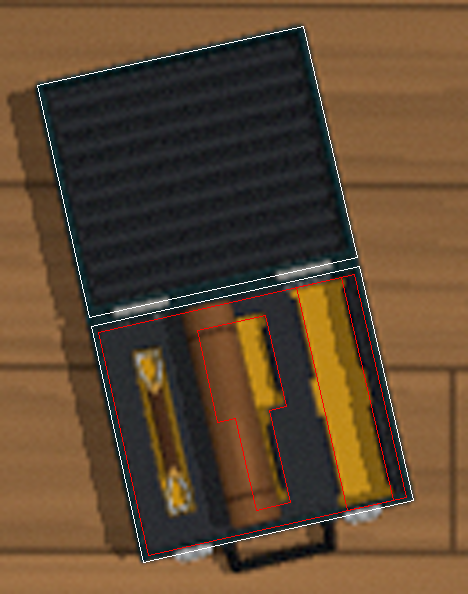

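View pics/ov_a_scene.png

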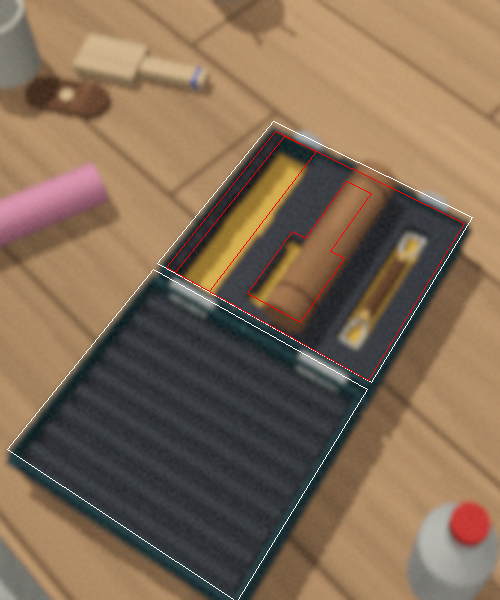

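The overlay from the top view matches the rims well. The scene view is offset by 2 px or so, which fits the stated calibration error. Now I'll work out the tool yaw and the moves.

```bash
cat > rel.py <<'E'
from h import *
o=get_obs(); A=R.from_rotvec(o['tool_rot']).as_matrix()
print('t',round(o['t'],2),'tcp',o['tool_pos'].round(4),'q6',o['q'][5].round(3),'q',o['q'].round(2),'toolx',A[:,0].round(3),'jaw yaw',np.degrees(np.arctan2(A[1,1],A[0,1])).round(2),'F',o['contact_force'].round(1),'open',o['opening'].round(4))
E
python3 rel.py; python3 - <<'E'
import numpy as np
a=np.radians(13.1);M=np.array([[np.cos(a),-np.sin(a)],[np.sin(a),np.cos(a)]]);b=np.array([.5475,.0267])
print('pin in case',M.T@(np.array([.5465,.0453])-b)*1e3)
for y in(70,60,18,0,-40,-60,-85):print(y,(b+M@[0,y/1e3]).round(4))
E
```

```text
pin in case [ 3.24173835 18.3426043 ]
70 [0.5316 0.0949]
60 [0.5339 0.0851]
18 [0.5434 0.0442]
0 [0.5475 0.0267]
-40 [ 0.5566 -0.0123]
-60 [ 0.5611 -0.0317]
-85 [ 0.5668 -0.0561]Traceback (most recent call last):
  File "rel.py", line 3, in <module>
    print('t',round(o['t'],2),'tcp',o['tool_pos'].round(4),'q6',o['q'][5].round(3),'q',o['q'].round(2),'toolx',A[:,0].round(3),'jaw yaw',np.degrees(np.arctan2(A[1,1],A[0,1])).round(2),'F',o['contact_force'].round(1),'open',o['opening'].round(4))
                                                                                                                                                                                                                               ^^^^^^^^^^^^^^^^^^
AttributeError: 'float' object has no attribute 'round'
```

```bash
sed -i "s/o\['opening'\].round(4)/round(o['opening'],4)/" rel.py; python3 rel.py
```

```text
t 0.1 tcp [0.2355 0.5783 0.2302] q6 -0.119 q [ 1.06  0.05  1.61  0.    1.48 -0.12] toolx [-0.001 -0.002 -1.   ] jaw yaw 67.83 F [ 0.  -0.1  0.6] open 0.0854
```

```bash
python3 -m crank '[[[0.02,-0.032,0,-7],[0.04,-0.064,0,-14],[0.06,-0.096,0,-21],[0.08,-0.128,0,-28],[0.1,-0.16,0,-35]]]' 1 60
python3 -m crank '[[[0.02,-0.032,0,-7],[0.04,-0.064,0,-14],[0.06,-0.096,0,-19.3],[0.08,-0.128,0,-19.3],[0.1,-0.16,0,-19.3]]]'
python3 -m crank '[[[0.02,-0.032,0,0],[0.04,-0.064,0,0],[0.06,-0.096,0,0],[0.08,-0.128,0,0],[0.099,-0.165,0,0]]]'
python3 -m crank '[[[0,0,0,0],[0,0,0,0]]]'
python3 rel.py
```

```text
t: 0.52
tool_pos: [0.336, 0.4171, 0.2307]
tool_rot: [0.781, 1.426, -0.782]
contact_force: [0.6, -0.1, -0.1]
opening: 0.0855
t: 0.93
tool_pos: [0.4361, 0.257, 0.2309]
tool_rot: [1.033, 1.312, -1.034]
contact_force: [1.1, -0.4, 0.0]
opening: 0.0857
t: 1.35
tool_pos: [0.5352, 0.0924, 0.2309]
tool_rot: [1.033, 1.313, -1.033]
contact_force: [1.0, 0.1, -0.5]
opening: 0.0855
t: 1.52
tool_pos: [0.535, 0.092, 0.2306]
tool_rot: [1.036, 1.312, -1.037]
contact_force: [-0.3, 0.2, 1.0]
opening: 0.0852
t 1.52 tcp [0.535  0.092  0.2306] q6 -0.199 q [ 0.03 -0.14  1.8   0.    1.48 -0.2 ] toolx [-0.002  0.    -1.   ] jaw yaw 13.31 F [-0.3  0.2  1. ] open 0.0852
```

```bash
python3 -m crank '[[[0,0.001,-0.04,0],[0,0.001,-0.08,0],[0,0.001,-0.12,0],[0,0.001,-0.135,0],[0,0.001,-0.135,0]]]'
python3 - <<'E'
from h import *
for n,(a,b,c,d,s) in {'top':(250,120,370,250,4),'scene':(230,90,430,320,2.5)}.items():
    im,_=get_image(n); cv2.imwrite(f'pics/{n}1.png',im[:,:,::-1]); crop(im,a,b,c,d,s,f'pics/p1{n}.png')
E
```

```text
t: 1.93
tool_pos: [0.5296, 0.096, 0.0902]
tool_rot: [1.027, 1.322, -1.039]
contact_force: [-0.5, -0.0, -1.0]
opening: 0.0852
```

View pics/p1scene.png

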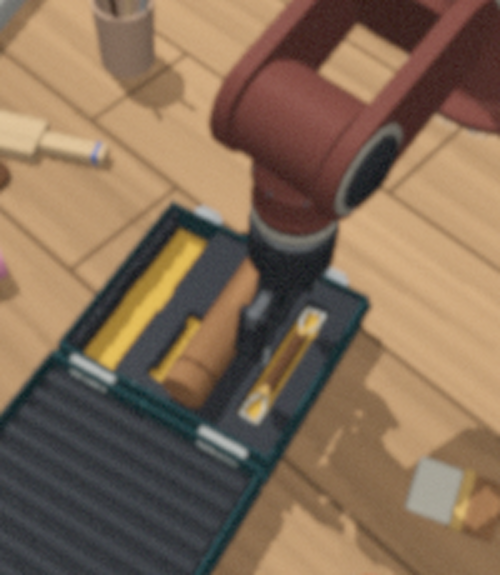

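View pics/p1top.png

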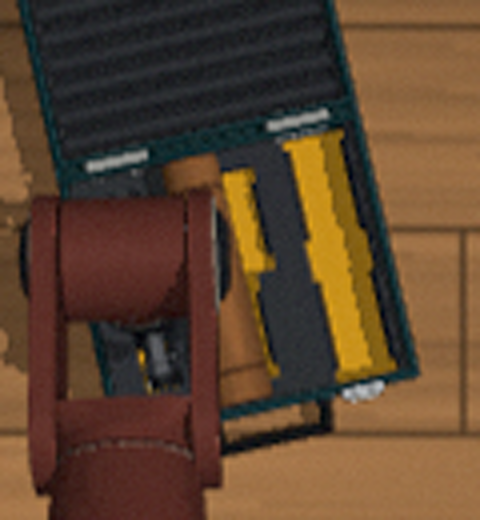

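The scene view shows the open fingers at about crop (258,320), in the gap between the pin and the trimmer and clear of both. The measured pose differs a little from the commanded one, so I'll read it again.

```bash
python3 rel.py; python3 -m crank '[[[0,0,0,0],[0,0,0,0]]]'; python3 rel.py
```

```text
t 2.03 tcp [0.5342 0.0959 0.0962] q6 -0.198 q [ 0.04 -0.02  1.92  0.    1.24 -0.2 ] toolx [-0.001  0.    -1.   ] jaw yaw 13.62 F [ 0.5 -0.   0.8] open 0.0854
t: 2.2
tool_pos: [0.5366, 0.0954, 0.0992]
tool_rot: [1.035, 1.308, -1.03]
contact_force: [0.1, -0.6, -0.1]
opening: 0.0852
t 2.2 tcp [0.5366 0.0954 0.0992] q6 -0.198 q [ 0.04 -0.02  1.92  0.    1.24 -0.2 ] toolx [ 0.005  0.    -1.   ] jaw yaw 13.58 F [ 0.1 -0.6 -0.1] open 0.0852
```

```bash
python3 -m crank '[[[0,0,0,0],[0,0,0,0]]]' >/dev/null; python3 rel.py;  python3 -m crank '[[[0,0,0,0],[0,0,0,0]]]'>/dev/null; python3 rel.py
```

```text
t 2.37 tcp [0.5358 0.095  0.098 ] q6 -0.198 q [ 0.04 -0.02  1.92  0.    1.24 -0.2 ] toolx [ 0.003  0.    -1.   ] jaw yaw 13.55 F [-0.5  0.2  0.2] open 0.0853
t 2.53 tcp [0.535  0.0948 0.0968] q6 -0.198 q [ 0.04 -0.02  1.92  0.    1.24 -0.2 ] toolx [ 0.001  0.    -1.   ] jaw yaw 13.53 F [ 0.1  0.9 -0.5] open 0.0852
```

```bash
python3 -m crank '[[[0,0,-0.01,0],[0,0,-0.02,0],[0,0,-0.03,0],[0,0,-0.037,0],[0,0,-0.04,0]]]';  python3 -m crank '[[[0,0,0,0],[0,0,0,0],[0,0,0,0],[0,0,0,0],[0,0,0,0]]]'>/dev/null; python3 rel.py
python3 - <<'E'
from h import *
for n,(a,b,c,d,s) in {'scene':(270,150,400,280,4)}.items():
    im,_=get_image(n); crop(im,a,b,c,d,s,f'pics/p2{n}.png')
E
```

```text
t: 2.95
tool_pos: [0.5331, 0.0947, 0.0536]
tool_rot: [1.032, 1.315, -1.036]
contact_force: [0.3, -0.7, 0.7]
opening: 0.0854
t 3.37 tcp [0.5352 0.0948 0.0569] q6 -0.198 q [ 0.04  0.04  1.94 -0.    1.17 -0.2 ] toolx [ 0.001  0.    -1.   ] jaw yaw 13.54 F [-0.5 -0.7 -0.1] open 0.0855
```

View pics/p2scene.png

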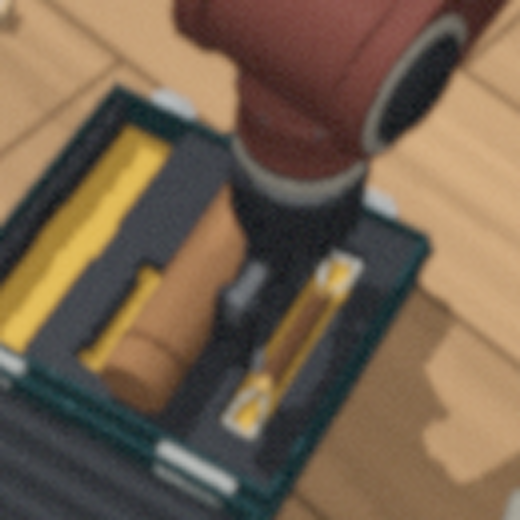

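```bash
python3 -m crank '[[[0.0009,-0.0039,0,0],[0.0018,-0.0078,0,0],[0.0027,-0.0117,0,0],[0.0034,-0.0146,0,0],[0.004,-0.0175,0,0]]]'; python3 -m crank '[[[0.0007,-0.003,0,0],[0.0014,-0.006,0,0],[0.0021,-0.009,0,0],[0.0028,-0.012,0,0],[0.0035,-0.015,0,0]]]'
cat > look.py <<'E'
from h import *
import sys
tag=sys.argv[1]
im,_=get_image('scene'); a=im[120:330,230:420]; cv2.imwrite(f'pics/{tag}s.png',cv2.resize(a[:,:,::-1],None,fx=2.2,fy=2.2,interpolation=cv2.INTER_CUBIC))
im2,_=get_image('top'); b=im2[130:255,245:385]
A=cv2.resize(a,(400,442),interpolation=cv2.INTER_CUBIC);B=cv2.resize(b,(400,357),interpolation=cv2.INTER_CUBIC)
o=np.zeros((442,800,3),np.uint8);o[:,:400]=A;o[:357,400:]=B;cv2.imwrite(f'pics/{tag}.png',o[:,:,::-1])
cv2.imwrite(f'pics/{tag}_top.png',im2[:,:,::-1]);cv2.imwrite(f'pics/{tag}_scene.png',im[:,:,::-1])
E
python3 look.py l1; python3 rel.py
```

```text
t: 3.83
tool_pos: [0.5389, 0.0769, 0.0564]
tool_rot: [1.034, 1.312, -1.033]
contact_force: [0.3, 0.9, 0.1]
opening: 0.0857
t: 4.25
tool_pos: [0.5423, 0.062, 0.0563]
tool_rot: [1.033, 1.312, -1.033]
contact_force: [0.9, -0.2, 0.1]
opening: 0.0852
t 4.35 tcp [0.5424 0.0619 0.0563] q6 -0.258 q [-0.02  0.04  1.93 -0.    1.17 -0.26] toolx [ 0. -0. -1.] jaw yaw 13.51 F [ 0.7 -0.6 -0.2] open 0.0857
```

View pics/l1.png

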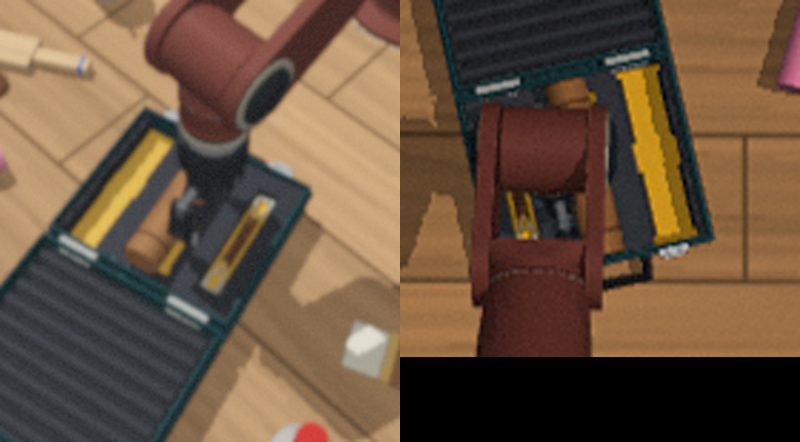

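The pin is rolling parallel to the case axis. I'll keep going.

```bash
for i in 1; do python3 -m crank '[[[0.0007,-0.003,0,0],[0.0014,-0.006,0,0],[0.0021,-0.009,0,0],[0.0028,-0.012,0,0],[0.0035,-0.015,0,0]]]'; python3 -m crank '[[[0.0007,-0.003,0,0],[0.0014,-0.006,0,0],[0.0021,-0.009,0,0],[0.0028,-0.012,0,0],[0.0035,-0.015,0,0]]]'; python3 -m crank '[[[0.0007,-0.003,0,0],[0.0014,-0.006,0,0],[0.0021,-0.009,0,0],[0.0028,-0.012,0,0],[0.0035,-0.015,0,0]]]'; done
python3 look.py l2; python3 rel.py
```

```text
t: 4.77
tool_pos: [0.5458, 0.047, 0.0563]
tool_rot: [1.033, 1.312, -1.033]
contact_force: [0.2, 0.8, 0.4]
opening: 0.0857
t: 5.18
tool_pos: [0.5493, 0.032, 0.0563]
tool_rot: [1.033, 1.312, -1.033]
contact_force: [-1.4, 1.4, 0.6]
opening: 0.0853
t: 5.6
tool_pos: [0.5528, 0.017, 0.0563]
tool_rot: [1.033, 1.312, -1.033]
contact_force: [-0.1, -0.5, 0.3]
opening: 0.0852
t 5.7 tcp [0.5529 0.0168 0.0563] q6 -0.34 q [-0.1   0.06  1.92 -0.    1.17 -0.34] toolx [ 0. -0. -1.] jaw yaw 13.51 F [-0.3 -0.3  0.1] open 0.0853
```

View pics/l2.png

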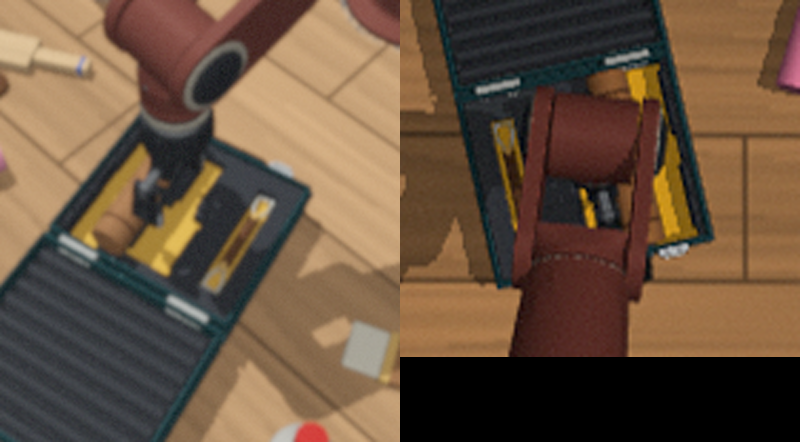

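```bash
python3 -m crank '[[[0.0006,-0.0025,0,0],[0.0012,-0.005,0,0],[0.0017,-0.0075,0,0],[0.0023,-0.01,0,0],[0.0029,-0.0125,0,0]]]'; python3 -m crank '[[[0.0006,-0.0025,0,0],[0.0012,-0.005,0,0],[0.0017,-0.0075,0,0],[0.0023,-0.01,0,0],[0.0029,-0.0125,0,0]]]'
python3 look.py l3; python3 rel.py
```

```text
t: 6.12
tool_pos: [0.5557, 0.0046, 0.0563]
tool_rot: [1.033, 1.312, -1.033]
contact_force: [0.4, 0.5, 0.4]
opening: 0.0853
t: 6.53
tool_pos: [0.5586, -0.0079, 0.0563]
tool_rot: [1.033, 1.312, -1.033]
contact_force: [-0.9, 0.6, -0.3]
opening: 0.0854
t 6.63 tcp [ 0.5587 -0.0081  0.0563] q6 -0.383 q [-0.15  0.07  1.9  -0.    1.17 -0.38] toolx [ 0. -0. -1.] jaw yaw 13.51 F [-0.2 -0.  -0.2] open 0.0852
```

View pics/l3.png

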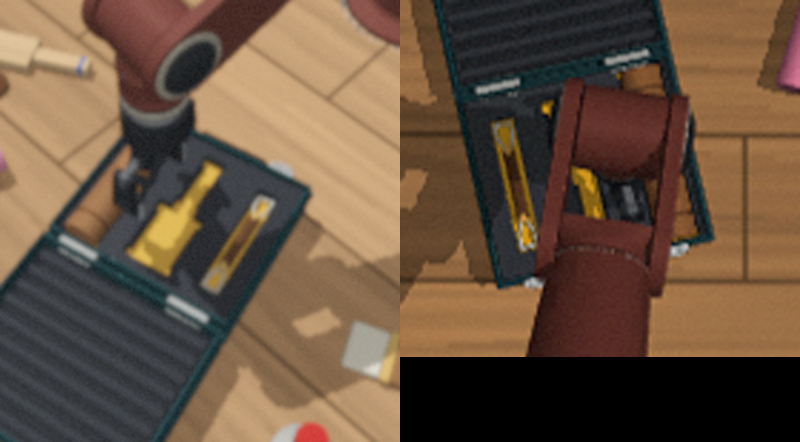

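It looks to be in the trough. I'll raise the gripper and check.

```bash
python3 -m crank '[[[0,0.004,0.015,0],[0,0.015,0.045,0],[-0.01,0.03,0.08,0],[-0.02,0.06,0.11,0],[-0.03,0.09,0.13,0]]]'; python3 look.py l4
python3 - <<'E'
from h import *
for n in('scene','top'):
    im,d=get_image(n);P=cloud(n,d);hsv=cv2.cvtColor(im,cv2.COLOR_RGB2HSV)
    m=(hsv[...,0]<20)&(hsv[...,1]>90)&(P[...,2]>.046)&(P[...,2]<.11)&(P[...,1]<0.02)&(P[...,1]>-.12)&(P[...,0]>.42)&(P[...,0]<.68)
    q=P[m];print(n,len(q),np.percentile(q[:,2],[50,90,97]),cv2.minAreaRect((q[:,:2]*1e3).astype(np.float32)))
    t=q[q[:,2]>np.percentile(q[:,2],70)];print(t.mean(0))
E
```

```text
t: 7.05
tool_pos: [0.5294, 0.0825, 0.1897]
tool_rot: [1.037, 1.308, -1.033]
contact_force: [0.7, 0.2, -0.1]
opening: 0.0858
scene 1219 [0.0662532  0.07056808 0.07181446] ((563.1866455078125, -34.124908447265625), (204.07528686523438, 97.45823669433594), 13.33088493347168)
[ 0.57276437 -0.05303416  0.07021839]
top 868 [0.06736469 0.07279248 0.07482387] ((568.13525390625, -37.4455451965332), (201.2073516845703, 113.2340087890625), 2.250471353530884)
[ 0.56492221 -0.0567916   0.07234636]
```

View pics/l4.png

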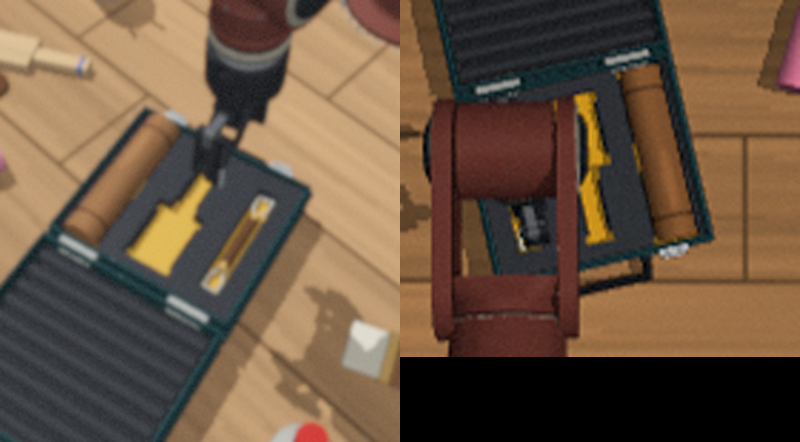

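```bash
python3 -m crank '[[[0.01,-0.03,0,0],[0.02,-0.068,0,0],[0.032,-0.105,0,0],[0.041,-0.132,0,0],[0.041,-0.137,0,0]]]'; python3 -m crank '[[[0,0,-0.03,0],[0,0,-0.06,0],[0,0,-0.085,0],[0,0,-0.1,0],[0,0,-0.105,0]]]';python3 -m crank '[[[0,0,0,0],[0,0,0,0],[0,0,0,0],[0,0,0,0],[0,0,0,0]]]'; python3 look.py l5
```

```text
t: 7.67
tool_pos: [0.5696, -0.0597, 0.184]
tool_rot: [1.036, 1.311, -1.04]
contact_force: [-0.7, 0.1, 0.0]
opening: 0.0852
t: 8.08
tool_pos: [0.5657, -0.0545, 0.0756]
tool_rot: [1.032, 1.32, -1.039]
contact_force: [0.1, 0.5, -0.8]
opening: 0.0852
t: 8.5
tool_pos: [0.5705, -0.0549, 0.0828]
tool_rot: [1.034, 1.309, -1.032]
contact_force: [0.3, -0.3, 0.7]
opening: 0.0852
```

View pics/l5.png

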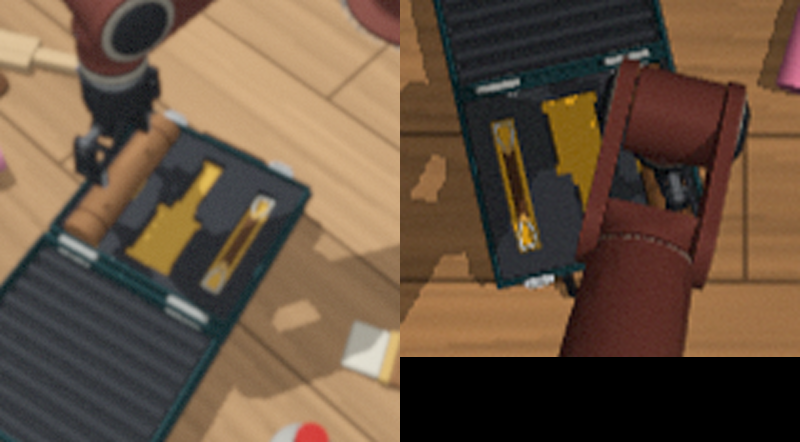

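```bash
python3 -m crank '[[[0,0,-0.004,0],[0,0,-0.008,0],[0,0,-0.011,0],[0,0,-0.013,0],[0,0,-0.015,0]]]';python3 -m crank '[[[0,0,-0.0015,0],[0,0,-0.003,0],[0,0,-0.0045,0],[0,0,-0.006,0],[0,0,-0.006,0]]]'; python3 -m crank '[[[0,0,-0.001,0],[0,0,-0.002,0],[0,0,-0.003,0],[0,0,-0.003,0],[0,0,-0.003,0]]]'
```

```text
t: 9.02
tool_pos: [0.5692, -0.0546, 0.0656]
tool_rot: [1.033, 1.313, -1.034]
contact_force: [-0.1, -0.0, 0.6]
opening: 0.0854
t: 9.43
tool_pos: [0.5694, -0.0547, 0.06]
tool_rot: [1.033, 1.312, -1.034]
contact_force: [-1.6, -0.7, -0.2]
opening: 0.0855
t: 9.85
tool_pos: [0.5697, -0.0548, 0.0576]
tool_rot: [1.033, 1.311, -1.033]
contact_force: [-0.5, 0.1, 0.6]
opening: 0.0854
```

```bash
python3 -m crank '[[[0,0,-0.001,0],[0,0,-0.002,0],[0,0,-0.003,0],[0,0,-0.003,0],[0,0,-0.003,0]]]';python3 -m crank '[[[0,0,-0.001,0],[0,0,-0.002,0],[0,0,-0.003,0],[0,0,-0.003,0],[0,0,-0.003,0]]]'; python3 -m crank '[[[0,0,-0.001,0],[0,0,-0.002,0],[0,0,-0.002,0],[0,0,-0.002,0],[0,0,-0.002,0]]]'
```

```text
t: 10.27
tool_pos: [0.5702, -0.0548, 0.0557]
tool_rot: [1.034, 1.311, -1.033]
contact_force: [-2.7, 0.8, 7.3]
opening: 0.0854
t: 10.68
tool_pos: [0.5707, -0.0549, 0.0532]
tool_rot: [1.034, 1.31, -1.032]
contact_force: [-1.1, 0.7, 7.8]
opening: 0.0856
t: 11.1
tool_pos: [0.571, -0.0549, 0.0512]
tool_rot: [1.034, 1.309, -1.032]
contact_force: [-1.1, 1.1, 7.2]
opening: 0.0853
```

```bash
python3 -m crank '[[[0,0,-0.001,0],[0,0,-0.002,0],[0,0,-0.002,0],[0,0,-0.002,0],[0,0,-0.002,0]]]';python3 -m crank '[[[0,0,-0.001,0],[0,0,-0.0015,0],[0,0,-0.0015,0],[0,0,-0.0015,0],[0,0,-0.0015,0]]]'; python3 -m crank '[[[0,0,-0.001,0],[0,0,-0.0015,0],[0,0,-0.0015,0],[0,0,-0.0015,0],[0,0,-0.0015,0]]]'
```

```text
t: 11.52
tool_pos: [0.5711, -0.0549, 0.0492]
tool_rot: [1.034, 1.309, -1.031]
contact_force: [-0.1, 0.4, 6.9]
opening: 0.085
t: 11.93
tool_pos: [0.5713, -0.055, 0.0487]
tool_rot: [1.034, 1.309, -1.032]
contact_force: [-2.5, 0.9, 13.2]
opening: 0.0855
t: 12.35
tool_pos: [0.5714, -0.055, 0.0486]
tool_rot: [1.034, 1.309, -1.032]
contact_force: [-6.3, 2.0, 19.2]
opening: 0.0853
```

It stopped hard at TCP z 48.6 mm, which puts the tips at about 62 mm, the home height. One more firm press, then raise and look.

```bash
python3 -m crank '[[[0,0,-0.001,0],[0,0,-0.0015,0],[0,0,-0.0015,0]]]'; python3 -m crank '[[[0,0,0.005,0],[0,0,0.02,0],[0,0,0.05,0],[0,0,0.09,0],[0,0,0.12,0]]]'; python3 -m crank '[[[-0.01,0.04,0,0],[-0.02,0.08,0,0],[-0.03,0.11,0,0],[-0.03,0.12,0,0],[-0.03,0.12,0,0]]]'; python3 look.py l6
python3 - <<'E'
from h import *
for n in('scene','top'):
    im,d=get_image(n);P=cloud(n,d);hsv=cv2.cvtColor(im,cv2.COLOR_RGB2HSV)
    m=(hsv[...,0]<16)&(hsv[...,1]>90)&(P[...,2]>.046)&(P[...,2]<.11)&(P[...,1]<0.02)&(P[...,1]>-.12)&(P[...,0]>.42)&(P[...,0]<.68)
    q=P[m];print(n,len(q),np.percentile(q[:,2],[50,90,97]))
    xc=(q[:,0]-.5475)*np.cos(.2287)+(q[:,1]-.0267)*np.sin(.2287)
    for a in(-85,-45,0,45):
        s=q[(xc*1e3>a)&(xc*1e3<a+40)]; 
        if len(s)>10: print(a,len(s),np.percentile(s[:,2],[80,95]).round(4))
    f=P[(hsv[...,2]<80)&(hsv[...,1]<90)&(P[...,2]>.04)&(P[...,2]<.055)&(P[...,1]<.1)&(P[...,0]<.63)];print('foam',len(f),np.median(f[:,2]))
E
```

```text
t: 12.6
tool_pos: [0.5714, -0.0551, 0.0485]
tool_rot: [1.033, 1.31, -1.032]
contact_force: [-10.6, 2.2, 27.1]
opening: 0.0853
t: 13.02
tool_pos: [0.5697, -0.0547, 0.1648]
tool_rot: [1.034, 1.311, -1.033]
contact_force: [1.2, -0.2, -0.1]
opening: 0.0856
t: 13.43
tool_pos: [0.539, 0.0674, 0.1625]
tool_rot: [1.031, 1.313, -1.031]
contact_force: [-0.4, 0.6, 0.5]
opening: 0.0854
scene 1037 [0.05861379 0.0618739  0.06306109]
-85 190 [0.0612 0.0628]
-45 197 [0.0607 0.0625]
0 210 [0.061  0.0624]
45 225 [0.0612 0.0629]
foam 1936 0.04765497388629081
top 797 [0.0586356  0.06394767 0.06605486]
-85 166 [0.062  0.0645]
-45 163 [0.0624 0.066 ]
0 164 [0.0622 0.0648]
45 164 [0.0625 0.065 ]
foam 898 0.04826818799850752
```

View pics/l6.png

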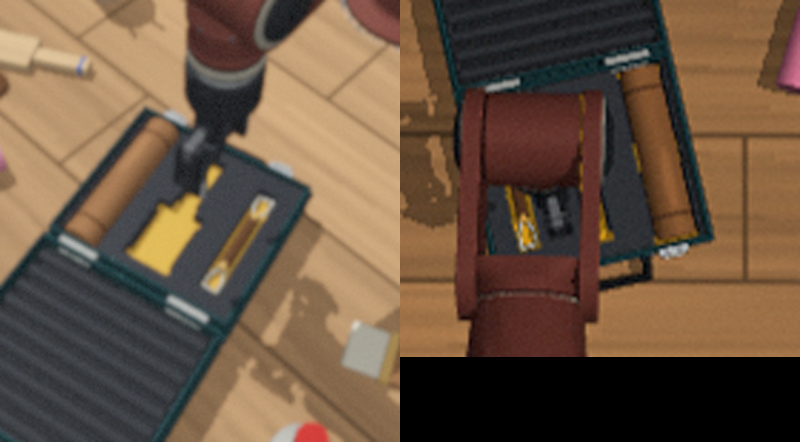

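The pin is home: its top is at about 62 mm along the whole length in both views. The cutout is empty and visible at scene crop (170,225). Next I move to the paddle.

```bash
python3 -m crank '[[[-0.005,-0.038,0.01,4],[-0.01,-0.076,0.01,8],[-0.015,-0.114,0.01,12],[-0.02,-0.152,0.01,15.7],[-0.025,-0.19,0.01,15.7]]]' 0.65 60; python3 -m crank '[[[-0.005,-0.038,0,0],[-0.01,-0.076,0,0],[-0.015,-0.114,-0.01,0],[-0.02,-0.152,-0.01,0],[-0.023,-0.188,-0.01,0]]]'; python3 -m crank '[[[0,0,-0.01,0],[0,0,-0.03,0],[0,0,-0.05,0],[0,0,-0.065,0],[0,0,-0.07,0]]]'; python3 -m crank '[[[0,0,0,0],[0,0,0,0],[0,0,0,0],[0,0,0,0],[0,0,0,0]]]';python3 rel.py
python3 - <<'E'
from h import *
im,_=get_image('scene');cv2.imwrite('pics/m1_scene.png',im[:,:,::-1]);im2,_=get_image('top');cv2.imwrite('pics/m1_top.png',im2[:,:,::-1])
crop(im,200,80,300,190,4,'pics/a.png');crop(im2,300,130,460,260,4,'pics/b.png')
E
```

```text
t: 14.05
tool_pos: [0.514, -0.1278, 0.1729]
tool_rot: [0.825, 1.408, -0.825]
contact_force: [0.7, -1.3, -1.4]
opening: 0.0553
t: 14.47
tool_pos: [0.4898, -0.316, 0.1619]
tool_rot: [0.828, 1.409, -0.828]
contact_force: [1.3, -0.4, -0.0]
opening: 0.0556
t: 14.88
tool_pos: [0.4894, -0.3124, 0.0892]
tool_rot: [0.828, 1.413, -0.827]
contact_force: [-0.9, 0.9, -0.2]
opening: 0.0554
t: 15.3
tool_pos: [0.4922, -0.3132, 0.0942]
tool_rot: [0.825, 1.406, -0.826]
contact_force: [-0.2, 0.8, -0.3]
opening: 0.0554
t 15.3 tcp [ 0.4922 -0.3132  0.0942] q6 -1.205 q [-0.69  0.08  1.83 -0.    1.24 -1.2 ] toolx [ 0.002 -0.001 -1.   ] jaw yaw 29.24 F [-0.2  0.8 -0.3] open 0.0554
```

View pics/a.png

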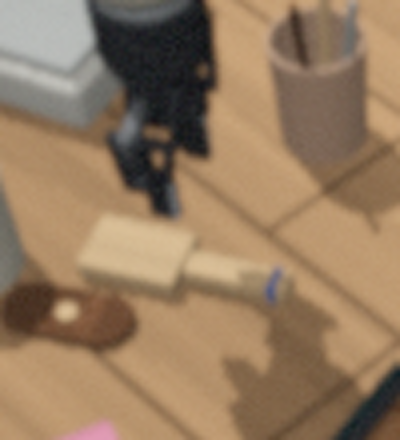

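View pics/b.png

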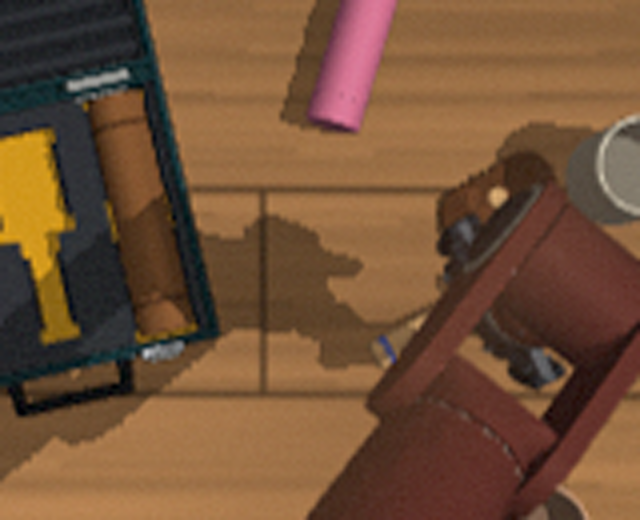

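```bash
python3 - <<'E'
from h import *
print('tip mid scene predicted',[proj('scene',[.4922,-.3132,z]).round(1)[0] for z in(.094,.100)])
a=np.radians(29.2);j=np.array([np.cos(a),np.sin(a),0])*.035
print([proj('scene',np.array([.4922,-.3132,.098])+s*j)[0].round(1) for s in(-1,1)])
th=np.radians(13.1);M=np.array([[np.cos(th),-np.sin(th)],[np.sin(th),np.cos(th)]]);b=np.array([.5475,.0267])
for n in('top','scene'):
    f='pics/m1_%s.png'%n
    im=cv2.imread(f)[:,:,::-1].copy();hsv=cv2.cvtColor(im,cv2.COLOR_RGB2HSV)
    m=((hsv[...,0]>17)&(hsv[...,0]<33)&(hsv[...,1]>150)&(hsv[...,2]>60)).astype(np.uint8)
    k,l,st,c=cv2.connectedComponentsWithStats(m)
    for i in range(1,k):
        w=onplane(n,c[i],.04)[0]
        q=M.T@(w[:2]-b)*1e3
        if st[i,4]>80 and abs(q[1])<30:
            v,u=np.nonzero(l==i)
            for z in(.048,.033):
                W=onplane(n,np.c_[u,v],z)[:,:2]; Q=(W-b)@M*1e3
                h=Q[Q[:,0]<-20];B=Q[(Q[:,0]>15)&(Q[:,0]<75)]
                pc=lambda x:np.percentile(x,[2,98]).round(1)
                print(n,z,st[i],'x',pc(Q[:,0]),'handle y',pc(h[:,1]),'blade y',pc(B[:,1]))
                for nm,s in(('h',h),('B',B)):
                    cc=[];xs=np.arange(s[:,0].min()+6,s[:,0].max()-6,5)
                    for x in xs:
                        t=s[abs(s[:,0]-x)<4,1]; cc.append((t.min()+t.max())/2)
                    print('  centreline',nm,np.mean(cc).round(1),'slope deg',np.degrees(np.polyfit(xs,cc,1)[0]).round(2))
E
```

```text
tip mid scene predicted [array([245.7, 127.2]), array([245.4, 125.7])]
[array([249.8, 118. ]), array([241. , 134.8])]
top 0.048 [294 162  26  54 673] x [-78.1  85.7] handle y [-11.4  13.7] blade y [-25.   27.4]
  centreline h 1.2 slope deg -0.11
  centreline B 1.1 slope deg -0.37
top 0.033 [294 162  26  54 673] x [-77.5  87.9] handle y [-11.7  13.8] blade y [-25.5  27.6]
  centreline h 1.1 slope deg 0.04
  centreline B 0.9 slope deg -0.13
scene 0.048 [291 197  44  52 786] x [-67.1  85.6] handle y [-7.2 12.8] blade y [-21.9  27.8]
  centreline h 2.7 slope deg 0.15
  centreline B 3.0 slope deg -0.23
scene 0.033 [291 197  44  52 786] x [-76.3  79.2] handle y [-11.8   8.4] blade y [-26.6  23.6]
  centreline h -1.8 slope deg 0.39
  centreline B -1.5 slope deg 0.47
```

```bash
cat > prof.py <<'E'
from h import *
from scipy.ndimage import map_coordinates
th=np.radians(13.1);M=np.array([[np.cos(th),-np.sin(th)],[np.sin(th),np.cos(th)]]);b=np.array([.5475,.0267])
def prof(n,im,axis,rng,fixed,z):
    t=np.arange(rng[0],rng[1],.5); acc=0
    for f in fixed:
        xy=np.c_[t,np.full_like(t,f)] if axis=='x' else np.c_[np.full_like(t,f),t]
        W=np.c_[b+(xy/1e3)@M.T,np.full(len(t),z/1e3)]; uv=proj(n,W)
        acc=acc+map_coordinates(im,[uv[:,1],uv[:,0]],order=1)
    return t,acc/len(fixed)
def edge(t,p):
    lo,hi=np.percentile(p,10),np.percentile(p,90);h=(lo+hi)/2
    s=np.nonzero(np.diff(p>h))[0]; return [round(float(t[i]+.5*(h-p[i])/(p[i+1]-p[i])),1) for i in s]
if __name__=='__main__':
    for n in('top','scene'):
        im=cv2.imread(f'pics/m1_{n}.png').astype(float); y=im[...,2]-im[...,0]
        for z in(48,33):
            print(n,z,'-x end',edge(*prof(n,y,'x',(-100,-60),(-4,0,4),z)),'+x end',edge(*prof(n,y,'x',(65,100),(-15,0,15),z)),
             'blade y-',edge(*prof(n,y,'y',(-45,-12),(30,45,60),z)),'y+',edge(*prof(n,y,'y',(12,45),(30,45,60),z)),
             'handle y-',edge(*prof(n,y,'y',(-28,0),(-60,-45,-30),z)),'y+',edge(*prof(n,y,'y',(0,28),(-60,-45,-30),z)),'step',edge(*prof(n,y,'x',(-15,18),(-21,21),z)))
    im=cv2.imread('pics/top0.png').astype(float); g=im[...,2]
    print('top rim: -x',edge(*prof('top',g,'x',(-120,-100),(-100,90),58)),'+x',edge(*prof('top',g,'x',(322,342),(-100,-50,0,50,100),58)),
     '-y',edge(*prof('top',g,'y',(-133,-113),(-60,0,60,200,250),58)))
E
python3 prof.py
```

```text
top 48 -x end [-82.3] +x end [87.3] blade y- [-24.6] y+ [27.5] handle y- [-9.6] y+ [11.6] step [3.1]
top 33 -x end [-81.8] +x end [89.5] blade y- [-25.4] y+ [27.7] handle y- [-9.8] y+ [11.6] step [4.4]
scene 48 -x end [-74.4] +x end [91.6] blade y- [-22.5] y+ [30.7] handle y- [-7.7] y+ [14.3] step [8.3]
scene 33 -x end [-83.4] +x end [85.8] blade y- [-27.2] y+ [26.6] handle y- [-11.8] y+ [10.0] step [2.0]
top rim: -x [-106.6] +x [334.1] -y [-124.0]
```

```bash
python3 - <<'E'
from h import *
for n in('top','scene'):
    im=cv2.imread(f'pics/{n}0.png')[:,:,::-1].copy();d=np.load(f'pics/{n}0.npy');P=cloud(n,d)
    m=((P[...,2]>.009)&(P[...,2]<.03)&(abs(P[...,0]-.496)<.085)&(abs(P[...,1]+.321)<.085)&(im[...,0]>110)).astype(np.uint8)
    k,l,st,c=cv2.connectedComponentsWithStats(m);i=1+np.argmax(st[1:,4]);v,u=np.nonzero(l==i)
    q=onplane(n,np.c_[u,v],.018)[:,:2]; 
    ax=np.array([np.cos(np.radians(-60.8)),np.sin(np.radians(-60.8))]);c0=np.array([.496,-.321])
    for it in range(3):
        nn=np.array([-ax[1],ax[0]]);s=(q-c0)@ax*1e3;t=(q-c0)@nn*1e3
        xs=np.arange(-72,72,6);cc=[]
        for x in xs:
            tt=t[abs(s-x)<4];cc.append((tt.min()+tt.max())/2)
        p=np.polyfit(xs,cc,1);a=np.arctan2(ax[1],ax[0])+np.arctan(p[0]);ax=np.array([np.cos(a),np.sin(a)])
        c0=c0+nn*p[1]/1e3
    s=(q-c0)@ax*1e3;t=(q-c0)@nn*1e3
    # blade/handle step
    w=[(x,np.ptp(t[abs(s-x)<3]).round(1)) for x in range(-80,84,8)]
    print(n,'yaw',np.degrees(a).round(2),'s range',s.min().round(1),s.max().round(1),'centre',(c0+ax*(s.min()+s.max())/2e3).round(4),w)
    # profile edges
    from scipy.ndimage import map_coordinates
    g=im.astype(float).sum(2)
    print([ (int(x),int(map_coordinates(g,[[uv[1]],[uv[0]]],order=1)[0])) for x in list(range(-92,-70,2))+list(range(72,94,2)) for uv in proj(n,np.r_[c0+ax*x/1e3,.018])])
E
```

```text
Traceback (most recent call last):
ValueError: zero-size array to reduction operation minimum which has no identity
```

```bash
python3 - <<'E'
from h import *
from scipy.ndimage import map_coordinates
for n in('top','scene'):
    im=cv2.imread(f'pics/{n}0.png')[:,:,::-1].copy();d=np.load(f'pics/{n}0.npy');P=cloud(n,d)
    m=((P[...,2]>.009)&(P[...,2]<.03)&(abs(P[...,0]-.496)<.095)&(abs(P[...,1]+.321)<.095)&(im.max(2)>100)).astype(np.uint8)
    k,l,st,c=cv2.connectedComponentsWithStats(m);i=1+np.argmax(st[1:,4]);v,u=np.nonzero(l==i)
    q=onplane(n,np.c_[u,v],.018)[:,:2]; 
    a=np.radians(-60.8);ax=np.array([np.cos(a),np.sin(a)]);c0=np.array([.496,-.321])
    for it in range(3):
        nn=np.array([-ax[1],ax[0]]);s=(q-c0)@ax*1e3;t=(q-c0)@nn*1e3
        xs=[];cc=[]
        for x in np.arange(-70,74,6):
            tt=t[abs(s-x)<4]
            if len(tt)>3 and abs(x)>8: xs.append(x);cc.append((tt.min()+tt.max())/2)
        p=np.polyfit(xs,cc,1);a+=np.arctan(p[0]);ax=np.array([np.cos(a),np.sin(a)]);c0=c0+nn*p[1]/1e3
    s=(q-c0)@ax*1e3;t=(q-c0)@np.array([-ax[1],ax[0]])*1e3
    print(n,'yaw',np.degrees(a).round(2),'range',s.min().round(1),s.max().round(1),'centre',(c0+ax*(s.min()+s.max())/2e3).round(4),'c0',c0.round(4))
    g=im.astype(float).sum(2)
    print([ (int(x),int(map_coordinates(g,[[uv[1]],[uv[0]]],order=1)[0])) for x in list(range(-92,-70,2))+list(range(72,94,2)) for uv in proj(n,np.r_[c0+ax*x/1e3,.018])])
E
```

```text
top yaw -61.38 range -82.6 82.7 centre [ 0.4958 -0.3212] c0 [ 0.4957 -0.3211]
[(-92, 246), (-90, 214), (-88, 213), (-86, 209), (-84, 214), (-82, 273), (-80, 360), (-78, 394), (-76, 402), (-74, 369), (-72, 315), (72, 386), (74, 387), (76, 389), (78, 385), (80, 366), (82, 326), (84, 309), (86, 309), (88, 312), (90, 310), (92, 304)]
scene yaw -61.61 range -85.8 81.0 centre [ 0.4997 -0.3161] c0 [ 0.5009 -0.3183]
[(-92, 412), (-90, 396), (-88, 365), (-86, 348), (-84, 349), (-82, 396), (-80, 444), (-78, 480), (-76, 494), (-74, 496), (-72, 473), (72, 514), (74, 512), (76, 508), (78, 498), (80, 485), (82, 467), (84, 449), (86, 433), (88, 430), (90, 427), (92, 425)]
```

```bash
python3 -m crank '[[[0,0.0045,-0.01,-0.7],[0,0.0045,-0.025,-0.7],[0,0.0045,-0.04,-0.7],[0,0.0045,-0.05,-0.7],[0,0.0045,-0.055,-0.7]]]'; python3 -m crank '[[[0,0,0,0],[0,0,0,0],[0,0,0,0],[0,0,0,0],[0,0,0,0]]]';python3 rel.py
python3 - <<'E'
from h import *
im,_=get_image('scene');crop(im,200,80,300,190,5,'pics/a2.png')
E
```

```text
t: 15.82
tool_pos: [0.4904, -0.3069, 0.0353]
tool_rot: [0.836, 1.408, -0.835]
contact_force: [-1.0, -0.0, -0.4]
opening: 0.0558
t: 16.23
tool_pos: [0.4921, -0.3087, 0.0388]
tool_rot: [0.835, 1.403, -0.835]
contact_force: [-1.1, 0.4, 0.5]
opening: 0.0555
t 16.23 tcp [ 0.4921 -0.3087  0.0388] q6 -1.186 q [-0.69  0.14  1.86  0.    1.14 -1.19] toolx [ 0.001 -0.001 -1.   ] jaw yaw 28.53 F [-1.1  0.4  0.5] open 0.0555
```

View pics/a2.png

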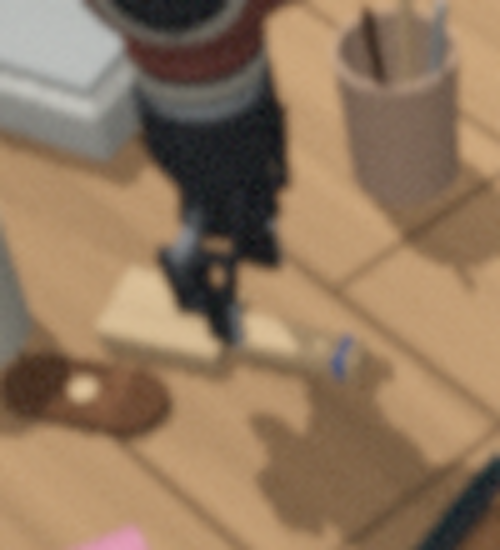

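```bash
python3 - <<'E'
from h import *
o=get_obs();A=R.from_rotvec(o['tool_rot']).as_matrix();p=o['tool_pos'];j=A[:,1]*np.array([1,1,0]);u=np.array([.479,-.878,0])
im,_=get_image('scene');x0,y0,s=200,80,5
c=cv2.resize(im[80:190,200:300,::-1],None,fx=s,fy=s,interpolation=cv2.INTER_CUBIC)
for sj in(-1,1):
    q=np.array([p+sj*j*d+u*w+[0,0,.005] for d,w in((.028,-.011),(.028,.011),(.042,.011),(.042,-.011))])
    uv=((proj('scene',q)-[x0,y0]+.5)*s-.5).round().astype(int);cv2.polylines(c,[uv],True,(0,0,255) if sj>0 else (0,255,0),1)
# paddle estimate
for cen,col in(((.4958,-.3212),(255,0,0)),((.4985,-.3175),(255,255,0))):
    n=np.array([.878,.479,0]);cc=np.r_[cen,.018]
    q=np.array([cc+u*a+n*b for a,b in((-.0825,-.012),(.0025,-.012),(.0025,-.028),(.0825,-.028),(.0825,.028),(.0025,.028),(.0025,.012),(-.0825,.012))])
    uv=((proj('scene',q)-[x0,y0]+.5)*s-.5).round().astype(int);cv2.polylines(c,[uv],True,col,1)
cv2.imwrite('pics/a3.png',c);print(p)
E
```

```text
[ 0.49200293 -0.30856313  0.03863049]
```

View pics/a3.png

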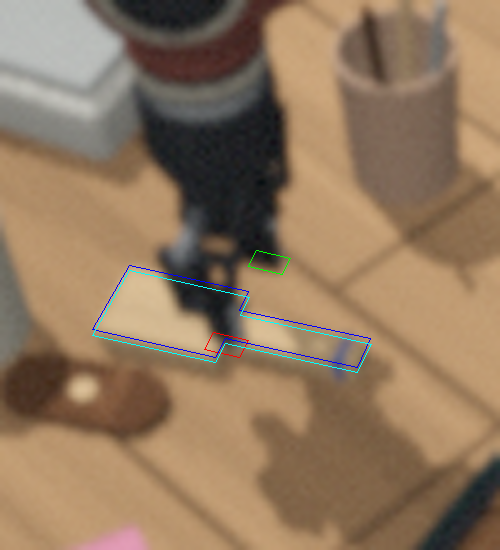

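```bash
python3 -m crank '[[[-0.0014,0.0026,-0.01,0],[-0.0014,0.0026,-0.018,0],[-0.0014,0.0026,-0.025,0],[-0.0014,0.0026,-0.029,0],[-0.0014,0.0026,-0.032,0]]]'; python3 -m crank '[[[0,0,0,0],[0,0,0,0],[0,0,0,0],[0,0,0,0],[0,0,0,0]]]';python3 -m crank '[[[0,0,0,0],[0,0,0,0],[0,0,0,0],[0,0,0,0],[0,0,0,0]]]' 0.1 60; python3 -m crank '[[[0,0,0,0],[0,0,0,0],[0,0,0,0]]]';python3 rel.py
python3 - <<'E'
from h import *
im,_=get_image('scene');crop(im,200,80,300,190,5,'pics/a4.png')
E
```

```text
t: 16.75
tool_pos: [0.4894, -0.305, 0.0042]
tool_rot: [0.836, 1.407, -0.835]
contact_force: [-0.4, 0.4, 0.1]
opening: 0.0555
t: 17.17
tool_pos: [0.4905, -0.3059, 0.0063]
tool_rot: [0.835, 1.404, -0.835]
contact_force: [0.8, 0.2, -0.1]
opening: 0.0554
t: 17.58
tool_pos: [0.4905, -0.3059, 0.0063]
tool_rot: [0.835, 1.404, -0.835]
contact_force: [-0.9, -0.5, 2.5]
opening: 0.0224
t: 17.83
tool_pos: [0.4905, -0.3059, 0.0063]
tool_rot: [0.835, 1.404, -0.835]
contact_force: [0.2, -1.0, 4.2]
opening: 0.022
t 17.83 tcp [ 0.4905 -0.3059  0.0063] q6 -1.184 q [-0.69  0.19  1.87 -0.    1.08 -1.18] toolx [ 0.001 -0.001 -1.   ] jaw yaw 28.54 F [ 0.2 -1.   4.2] open 0.022
```

View pics/a4.png

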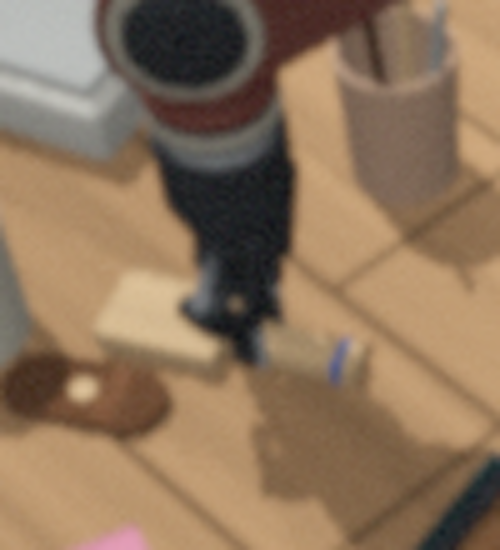

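```bash
python3 -m crank '[[[0,0,0.008,0],[0,0,0.025,0],[0,0,0.05,0],[0,0,0.08,0],[0,0,0.11,0]]]'; python3 -m crank '[[[0.004,0.02,0.01,4],[0.008,0.05,0.02,10],[0.012,0.08,0.03,16],[0.016,0.11,0.03,22],[0.02,0.14,0.03,28]]]';python3 -m crank '[[[0.004,0.03,0,6.5],[0.008,0.06,0,13],[0.012,0.09,0,19.5],[0.016,0.12,0,26],[0.02,0.145,0,32.5]]]';python3 -m crank '[[[0.002,0.02,0,5],[0.004,0.035,0,10],[0.006,0.045,0,13],[0.006,0.0467,0,14.1],[0.006,0.0467,0,14.1]]]';python3 -m crank '[[[0,0,-0.015,0],[0,0,-0.025,0],[0,0,-0.03,0],[0,0,-0.03,0],[0,0,-0.03,0]]]';python3 -m crank '[[[0,0,0,0],[0,0,0,0],[0,0,0,0],[0,0,0,0],[0,0,0,0]]]';python3 rel.py;python3 look.py n1
```

```text
t: 18.3
tool_pos: [0.4889, -0.3045, 0.1154]
tool_rot: [0.836, 1.408, -0.835]
contact_force: [1.1, -0.4, -0.7]
opening: 0.0222
t: 18.72
tool_pos: [0.5099, -0.1642, 0.1462]
tool_rot: [0.454, 1.523, -0.454]
contact_force: [0.7, -1.2, -2.4]
opening: 0.022
t: 19.13
tool_pos: [0.5291, -0.0184, 0.145]
tool_rot: [0.009, 1.573, -0.008]
contact_force: [0.7, -0.8, -1.7]
opening: 0.0221
t: 19.55
tool_pos: [0.5354, 0.0266, 0.1451]
tool_rot: [-0.181, 1.565, 0.181]
contact_force: [0.1, -0.2, -1.4]
opening: 0.0223
t: 19.97
tool_pos: [0.5357, 0.0257, 0.1152]
tool_rot: [-0.179, 1.565, 0.179]
contact_force: [0.6, 0.1, -0.6]
opening: 0.0223
t: 20.38
tool_pos: [0.5364, 0.0261, 0.1161]
tool_rot: [-0.18, 1.563, 0.18]
contact_force: [-0.0, -0.5, -1.9]
opening: 0.0225
t 20.38 tcp [0.5364 0.0261 0.1161] q6 -1.89 q [-0.09 -0.06  1.92 -0.    1.28 -1.89] toolx [ 0.001 -0.    -1.   ] jaw yaw 103.14 F [-0.  -0.5 -1.9] open 0.0225
```

View pics/n1.png

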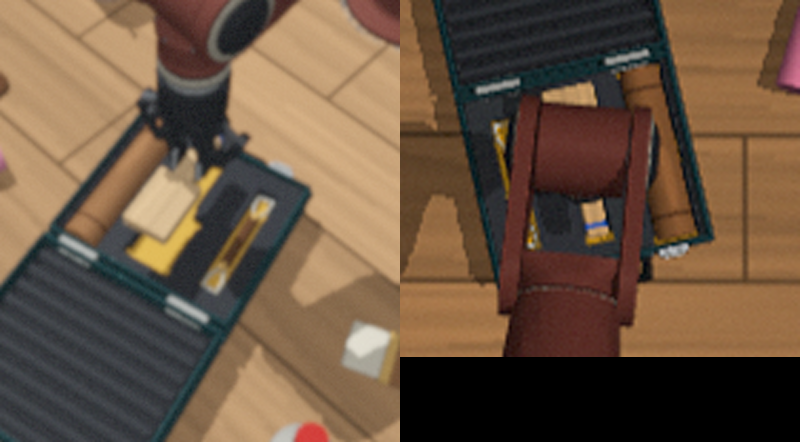

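```bash
cat > hand.py <<'E'
from prof import *
import sys
tag,z=sys.argv[1],float(sys.argv[2])
for n in('top','scene'):
    im=cv2.imread(f'pics/{tag}_{n}.png').astype(float); g=im.sum(2)
    hsv=cv2.cvtColor(cv2.imread(f'pics/{tag}_{n}.png'),cv2.COLOR_BGR2HSV)
    # pale wood: bright, low-mid sat
    y=im[...,1]*1.0
    print(n,'tip',edge(*prof(n,y,'x',(65,108),(-12,-5,0,5,12),z)),'butt',edge(*prof(n,y,'x',(-103,-77),(-4,0,4),z)),
     *[('blade@%d'%x,edge(*prof(n,y,'y',(-45,0),(x,),z)),edge(*prof(n,y,'y',(0,45),(x,),z))) for x in(55,65,75)],
     'handle',edge(*prof(n,y,'y',(-30,0),(-78,-75),z)),edge(*prof(n,y,'y',(0,30),(-78,-75),z)))
    d=None
E
python3 hand.py n1 128
python3 - <<'E'
from prof import *
for n in('top','scene'):
    im,d=get_image(n);P=cloud(n,d);hsv=cv2.cvtColor(im,cv2.COLOR_RGB2HSV)
    Q=(P[...,:2]-b)@M*1e3
    m=(P[...,2]>.10)&(P[...,2]<.14)&(Q[...,0]>-110)&(Q[...,0]<110)&(abs(Q[...,1])<40)&(hsv[...,2]>120)&(hsv[...,1]<150)
    B=m&(Q[...,0]>45); H=m&(Q[...,0]<-50)
    for nm,k in(('blade',B),('handle',H)):
        if k.sum()>5:
            print(n,nm,k.sum(),'z med',np.median(P[...,2][k]).round(4),'x',Q[...,0][k].min().round(1),Q[...,0][k].max().round(1),'y',np.percentile(Q[...,1][k],[2,50,98]).round(1))
            x=Q[...,0][k];zz=P[...,2][k];print('  z slope mm/mm',np.polyfit(x,zz*1e3,1).round(3))
    crop(im,*( (270,130,370,250,5) if n=='top' else (270,150,380,270,5)),f'pics/n2{n}.png')
E
```

```text
top tip [67.3, 86.8] butt [-84.5] ('blade@55', [-37.1, -15.7, -12.3, -9.4, -4.8, -2.4], [8.9, 15.4, 17.5, 36.3, 42.7]) ('blade@65', [-27.7, -7.5], [2.5, 12.5, 19.7, 21.6, 31.6, 38.5]) ('blade@75', [-27.1], [24.3]) handle [-9.4] [15.7]
scene tip [89.9] butt [-95.1] ('blade@55', [-26.6], [27.1, 35.4, 42.6]) ('blade@65', [-26.6], [26.8, 35.3]) ('blade@75', [-26.7], [26.9, 35.3]) handle [-26.3, -25.2, -23.8, -23.3, -17.6, -15.1, -14.3, -2.6] [14.1]
top blade 96 z med 0.1282 x 60.9 86.8 y [-26.3  -5.9  25.6]
  z slope mm/mm [-5.80000e-02  1.32554e+02]
top handle 61 z med 0.1277 x -77.0 -50.3 y [-8.   2.4 12. ]
  z slope mm/mm [6.30000e-02 1.31887e+02]
scene blade 467 z med 0.1268 x 45.0 90.1 y [-23.7   5.   29.7]
  z slope mm/mm [-7.60000e-02  1.31001e+02]
scene handle 7 z med 0.1259 x -60.4 -53.1 y [10.7 13.1 15.1]
  z slope mm/mm [  0.322 143.864]
```

View pics/n2top.png

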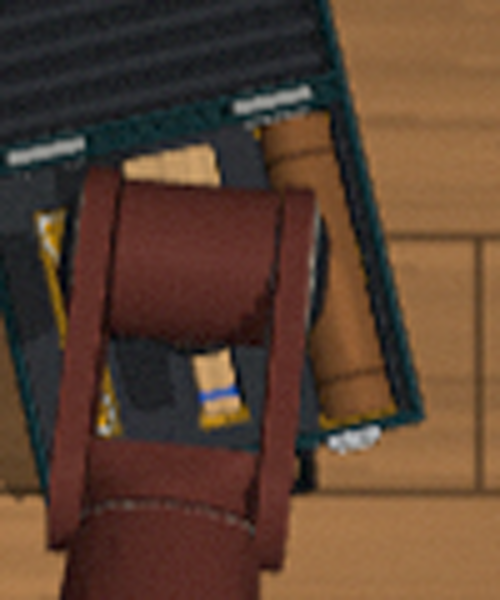

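View pics/n2scene.png

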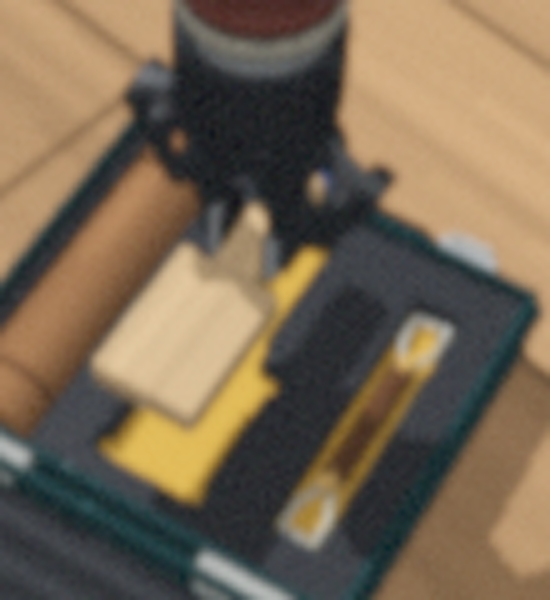

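```bash
python3 - <<'E'
from prof import *
im=cv2.imread('pics/n1_top.png').astype(float)
# band centroid: blueness ; blade pixels: brightness rows
bl=im[...,0]-im[...,2]; sub=np.zeros((400,640),bool); sub[195:222,300:330]=1
w=np.where(sub&(bl>0),bl,0);v,u=np.mgrid[:400,:640]
c=np.array([(u*w).sum()/w.sum(),(v*w).sum()/w.sum()]);Q=(onplane('top',c,.128)[0,:2]-b)@M*1e3;print('band px',c.round(1),'case',Q.round(1))
for x in(66,70,74,78,82): 
    t,p=prof('top',im[...,1],'y',(-45,45),(x,),128); h=(p[(abs(t)<15)].mean()+50)/2; s=np.nonzero(p>h)[0];print(x,t[s[0]],t[s[-1]],(t[s[0]]+t[s[-1]])/2)
for x in(-58,-64,-76,-80):
    t,p=prof('top',im[...,1],'y',(-30,35),(x,),128); h=(p.max()+50)/2; s=np.nonzero(p>h)[0];print(x,t[s[0]],t[s[-1]],(t[s[0]]+t[s[-1]])/2,p.max())
t,p=prof('top',im[...,1],'x',(-100,-60),(-2,2,6),128);print(p[::3].round())
imb=cv2.imread('pics/top0.png').astype(float);
E
```

```text
band px [312.2 209.5] case [-68.2   6.6]
66 -28.5 0.0 -14.25
70 -27.0 6.5 -10.25
74 -26.5 19.0 -3.75
78 -27.5 27.5 0.0
82 -26.5 28.0 0.75
-58 -8.5 12.5 2.0 158.05047721257046
-64 -6.5 12.5 3.0 114.4977833962628
-76 -8.5 15.0 3.25 143.20339782805357
-80 -10.5 16.5 3.0 133.08918914308353
[ 44.  46.  49.  49.  48.  49.  48.  48.  51.  59.  75.  96. 113. 122.
 125. 127. 132. 142. 150. 151. 142. 125. 107.  98. 106. 123. 138.]
```

```bash
python3 -m crank '[[[-0.0012,-0.0003,-0.012,0.5],[-0.0012,-0.0003,-0.028,0.5],[-0.0012,-0.0003,-0.042,0.5],[-0.0012,-0.0003,-0.05,0.5],[-0.0012,-0.0003,-0.055,0.5]]]';python3 -m crank '[[[0,0,0,0],[0,0,0,0],[0,0,0,0],[0,0,0,0],[0,0,0,0]]]';python3 rel.py;python3 look.py n3
python3 - <<'E'
import cv2
for n,(a,b,c,d) in {'top':(270,130,370,250),'scene':(270,160,380,270)}.items():
    im=cv2.imread(f'pics/n3_{n}.png');cv2.imwrite(f'pics/n3c{n}.png',cv2.resize(im[b:d,a:c],None,fx=5,fy=5,interpolation=cv2.INTER_CUBIC))
E
```

```text
t: 21.0
tool_pos: [0.5336, 0.0259, 0.0586]
tool_rot: [-0.187, 1.566, 0.188]
contact_force: [0.1, -0.0, -1.9]
opening: 0.0224
t: 21.42
tool_pos: [0.5356, 0.0258, 0.0617]
tool_rot: [-0.187, 1.561, 0.187]
contact_force: [0.6, -0.1, -1.5]
opening: 0.0224
t 21.42 tcp [0.5356 0.0258 0.0617] q6 -1.9 q [-0.09  0.01  1.96 -0.    1.17 -1.9 ] toolx [ 0.002 -0.    -1.   ] jaw yaw 103.64 F [ 0.6 -0.1 -1.5] open 0.0224
```

View pics/n3ctop.png

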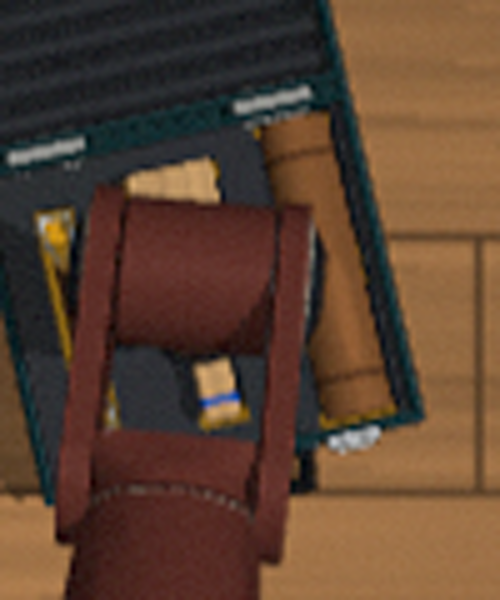

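View pics/n3cscene.png

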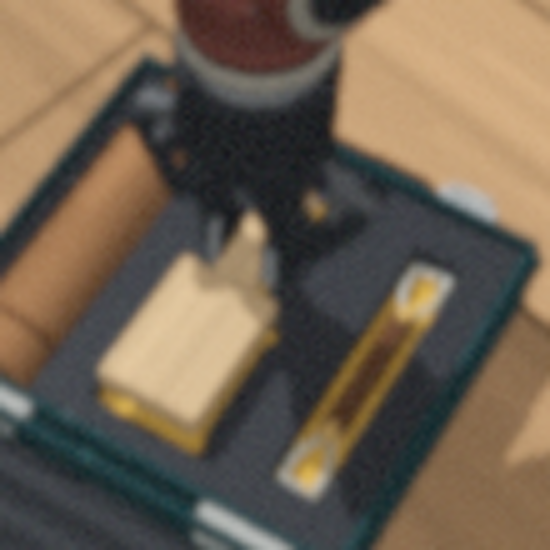

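```bash
python3 - <<'E'
from prof import *
im=cv2.imread('pics/n3_top.png').astype(float);g=im[...,1];z=73.5
print('tip',edge(*prof('top',g,'x',(72,104),(-12,-6,0,6,12),z)))
for x in(70,74,78): 
    t,p=prof('top',g,'y',(-40,40),(x,),z); h=(p[(abs(t)<8)].mean()+45)/2; s=np.nonzero(p>h)[0];print(x,t[s[0]],t[s[-1]],(t[s[0]]+t[s[-1]])/2)
bl=im[...,0]-im[...,2]; sub=np.zeros((400,640),bool); sub[195:222,300:330]=1
for x in(-56,-60,-74,-77):
    t,p=prof('top',im[...,0],'y',(-25,28),(x,),z); h=(p.max()+40)/2; s=np.nonzero(p>h)[0];print(x,t[s[0]],t[s[-1]],(t[s[0]]+t[s[-1]])/2,p.max())
t,p=prof('top',im[...,0],'x',(-100,-60),(-1,2,5),z);print(list(zip(t[::4],p[::4].round())))
ims=cv2.imread('pics/n3_scene.png').astype(float);g=ims[...,0]
print('scene blue chan: tip',edge(*prof('scene',g,'x',(65,104),(-12,-6,0,6,12),z)))
for x in(30,50,70): 
    t,p=prof('scene',g,'y',(-40,40),(x,),z); h=(p[(abs(t)<8)].mean()+45)/2; s=np.nonzero(p>h)[0];print(x,t[s[0]],t[s[-1]],(t[s[0]]+t[s[-1]])/2)
E
```

```text
tip [85.5]
70 -25.5 16.0 -4.75
74 -27.0 27.5 0.25
78 -27.5 28.5 0.5
-56 -9.5 12.0 1.25 105.49927175046426
-60 -8.5 12.5 2.0 105.68270837286936
-74 -8.5 12.0 1.75 105.32979592165823
-77 -7.5 11.5 2.0 89.86417272538864
[(np.float64(-100.0), np.float64(40.0)), (np.float64(-98.0), np.float64(41.0)), (np.float64(-96.0), np.float64(41.0)), (np.float64(-94.0), np.float64(42.0)), (np.float64(-92.0), np.float64(44.0)), (np.float64(-90.0), np.float64(48.0)), (np.float64(-88.0), np.float64(52.0)), (np.float64(-86.0), np.float64(50.0)), (np.float64(-84.0), np.float64(43.0)), (np.float64(-82.0), np.float64(32.0)), (np.float64(-80.0), np.float64(46.0)), (np.float64(-78.0), np.float64(71.0)), (np.float64(-76.0), np.float64(90.0)), (np.float64(-74.0), np.float64(99.0)), (np.float64(-72.0), np.float64(103.0)), (np.float64(-70.0), np.float64(126.0)), (np.float64(-68.0), np.float64(150.0)), (np.float64(-66.0), np.float64(156.0)), (np.float64(-64.0), np.float64(140.0)), (np.float64(-62.0), np.float64(112.0))]
scene blue chan: tip [88.8]
30 -27.0 30.5 1.75
50 -27.5 30.5 1.5
70 -28.0 30.0 1.0
```

```bash
python3 -m crank '[[[0,0,-0.002,0],[0,0,-0.004,0],[0,0,-0.006,0],[0,0,-0.007,0],[0,0,-0.007,0]]]';python3 -m crank '[[[0,0,0,0],[0,0,0,0],[0,0,0,0]]]';python3 -m crank '[[[0,0,-0.001,0],[0,0,-0.002,0],[0,0,-0.002,0],[0,0,-0.002,0]]]'
```

```text
t: 21.93
tool_pos: [0.5347, 0.0258, 0.0533]
tool_rot: [-0.187, 1.563, 0.187]
contact_force: [-0.1, 0.1, 0.0]
opening: 0.022
t: 22.18
tool_pos: [0.535, 0.0258, 0.0538]
tool_rot: [-0.187, 1.563, 0.187]
contact_force: [0.4, -0.6, -1.6]
opening: 0.0222
t: 22.52
tool_pos: [0.5352, 0.0256, 0.0519]
tool_rot: [-0.187, 1.562, 0.186]
contact_force: [0.6, -0.9, -0.9]
opening: 0.0221
```

```bash
python3 -m crank '[[[0,0,-0.001,0],[0,0,-0.002,0],[0,0,-0.002,0],[0,0,-0.002,0]]]';python3 -m crank '[[[0,0,-0.0005,0],[0,0,-0.001,0],[0,0,-0.001,0],[0,0,-0.001,0]]]';python3 look.py n4
```

```text
t: 22.85
tool_pos: [0.5355, 0.0255, 0.0502]
tool_rot: [-0.187, 1.562, 0.186]
contact_force: [0.6, -2.7, 0.1]
opening: 0.0223
t: 23.18
tool_pos: [0.5355, 0.0255, 0.0494]
tool_rot: [-0.187, 1.562, 0.186]
contact_force: [0.5, -4.4, 5.2]
opening: 0.0223
```

View pics/n4.png

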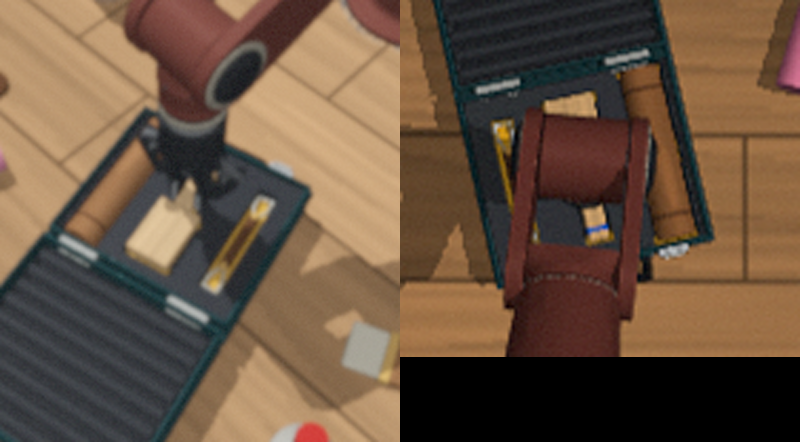

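```bash
python3 -m crank '[[[0.0002,-0.001,0,0],[0.0002,-0.001,0,0],[0.0002,-0.001,0,0]]]';python3 -m crank '[[[0,0,0,0],[0,0,0,0],[0,0,0,0],[0,0,0,0],[0,0,0,0]]]' 0.6;python3 -m crank '[[[0,0,0.02,0],[0,0,0.04,0],[0,0,0.07,0],[-0.04,-0.01,0.1,0],[-0.08,-0.02,0.12,0]]]';python3 look.py n5
python3 - <<'E'
from prof import *
for n in('scene','top'):
    im,d=get_image(n);P=cloud(n,d);hsv=cv2.cvtColor(im,cv2.COLOR_RGB2HSV);Q=(P[...,:2]-b)@M*1e3
    m=(P[...,2]>.04)&(P[...,2]<.09)&(abs(Q[...,0])<100)&(abs(Q[...,1])<40)&(hsv[...,2]>110)
    for a,c in((-85,-40),(-40,0),(5,45),(45,90)):
        k=m&(Q[...,0]>a)&(Q[...,0]<c); 
        if k.sum()>10:print(n,a,c,k.sum(),'z',np.percentile(P[...,2][k],[50,85]).round(4),'y',np.percentile(Q[...,1][k],[2,98]).round(1))
E
```

```text
t: 23.53
tool_pos: [0.5355, 0.0251, 0.049]
tool_rot: [-0.186, 1.562, 0.187]
contact_force: [1.3, -1.8, 4.0]
opening: 0.0221
t: 23.95
tool_pos: [0.5345, 0.0251, 0.0481]
tool_rot: [-0.186, 1.564, 0.187]
contact_force: [-0.1, -0.7, 0.4]
opening: 0.0513
t: 24.37
tool_pos: [0.4674, 0.0077, 0.1648]
tool_rot: [-0.188, 1.561, 0.188]
contact_force: [-0.3, -0.4, 1.2]
opening: 0.0513
scene -85 -40 128 z [0.0601 0.062 ] y [-17.   13.1]
scene -40 0 161 z [0.06   0.0619] y [-17.6  16.8]
scene 5 45 310 z [0.0603 0.062 ] y [-32.4  29.2]
scene 45 90 431 z [0.0601 0.0618] y [-31.8  28.8]
top -40 0 18 z [0.0623 0.0659] y [-10.8   8.9]
top 5 45 209 z [0.0614 0.0646] y [-26.1  25.9]
top 45 90 219 z [0.0608 0.0641] y [-26.3  27. ]
```

View pics/n5.png

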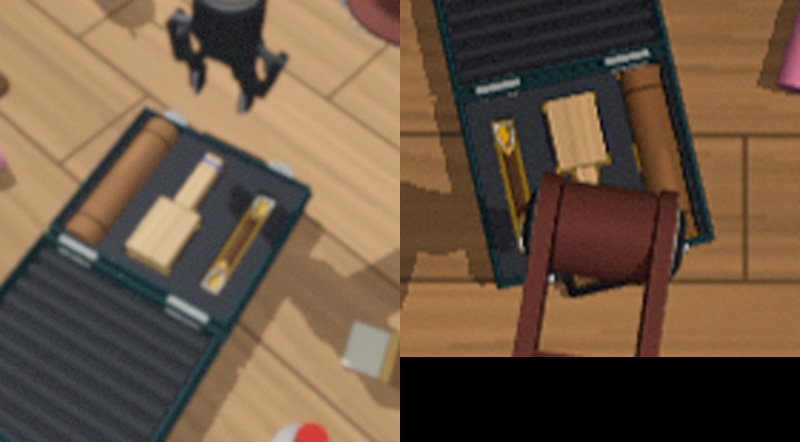

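```bash
python3 -m crank '[[[0.02,0.005,0,-7],[0.04,0.01,0,-14],[0.06,0.015,0,-21],[0.08,0.02,0,-28],[0.0945,0.0232,0,-35]]]' 1;python3 -m crank '[[[0,0,0,-7],[0,0,0,-14],[0,0,0,-21],[0,0,0,-28],[0,0,0,-35]]]';python3 -m crank '[[[0,0,0,-7],[0,0,0,-14],[0,0,0,-20.5],[0,0,0,-20.5],[0,0,0,-20.5]]]';python3 -m crank '[[[0,0,-0.02,0],[0,0,-0.05,0],[0,0,-0.075,0],[0,0,-0.09,0],[0,0,-0.095,0]]]';python3 -m crank '[[[0,0,0,0],[0,0,0,0],[0,0,0,0],[0,0,0,0],[0,0,0,0]]]';python3 -m crank '[[[0,0,0,0],[0,0,0,0],[0,0,0,0],[0,0,0,0],[0,0,0,0]]]';python3 rel.py;python3 look.py n6
```

```text
t: 24.98
tool_pos: [0.5625, 0.0317, 0.16]
tool_rot: [0.297, 1.554, -0.297]
contact_force: [1.0, 0.3, 0.3]
opening: 0.0855
t: 25.4
tool_pos: [0.5611, 0.0313, 0.1598]
tool_rot: [0.77, 1.434, -0.773]
contact_force: [-0.5, -0.6, 0.3]
opening: 0.0852
t: 25.82
tool_pos: [0.561, 0.0312, 0.1605]
tool_rot: [1.035, 1.313, -1.038]
contact_force: [0.4, -0.1, -0.3]
opening: 0.0854
t: 26.23
tool_pos: [0.5585, 0.0312, 0.063]
tool_rot: [1.034, 1.316, -1.041]
contact_force: [-1.0, 1.1, -0.2]
opening: 0.0857
t: 26.65
tool_pos: [0.5622, 0.0308, 0.0691]
tool_rot: [1.039, 1.307, -1.037]
contact_force: [0.7, 0.5, 0.6]
opening: 0.0856
t: 27.07
tool_pos: [0.5611, 0.0309, 0.0676]
tool_rot: [1.039, 1.309, -1.039]
contact_force: [0.6, -0.7, -0.2]
opening: 0.0853
t 27.07 tcp [0.5611 0.0309 0.0676] q6 -0.307 q [-0.08  0.06  1.89  0.    1.19 -0.31] toolx [-0.  0. -1.] jaw yaw 13.14 F [ 0.6 -0.7 -0.2] open 0.0853
```

View pics/n6.png

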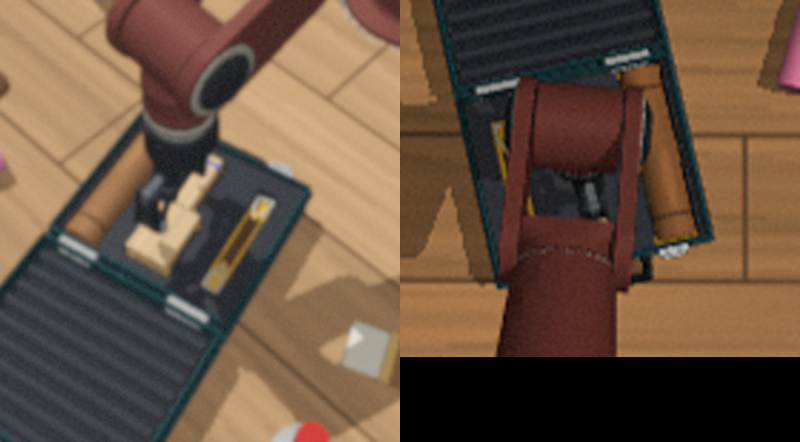

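```bash
python3 -m crank '[[[-0.005,-0.0012,0,0],[-0.011,-0.0025,0,0],[-0.011,-0.0025,-0.005,0],[-0.011,-0.0025,-0.01,0],[-0.011,-0.0025,-0.014,0]]]';python3 -m crank '[[[0,0,0,0],[0,0,0,0],[0,0,0,0],[0,0,0,0],[0,0,0,0]]]';python3 -m crank '[[[0,0,-0.002,0],[0,0,-0.004,0],[0,0,-0.006,0],[0,0,-0.006,0],[0,0,-0.006,0]]]';python3 -m crank '[[[0,0,-0.001,0],[0,0,-0.002,0],[0,0,-0.003,0],[0,0,-0.003,0],[0,0,-0.003,0]]]'
```

```text
t: 27.58
tool_pos: [0.5497, 0.0284, 0.0528]
tool_rot: [1.039, 1.309, -1.039]
contact_force: [-0.3, 0.1, 1.0]
opening: 0.0854
t: 28.0
tool_pos: [0.5504, 0.0284, 0.0539]
tool_rot: [1.039, 1.309, -1.038]
contact_force: [-0.4, 0.4, 0.9]
opening: 0.0852
t: 28.42
tool_pos: [0.55, 0.0284, 0.0474]
tool_rot: [1.039, 1.309, -1.039]
contact_force: [-0.9, 0.9, -0.4]
opening: 0.0856
t: 28.83
tool_pos: [0.5507, 0.0286, 0.0454]
tool_rot: [1.039, 1.308, -1.038]
contact_force: [-1.1, 1.0, 4.6]
opening: 0.0857
```

```bash
for i in 1; do python3 -m crank '[[[0,0,-0.001,0],[0,0,-0.002,0],[0,0,-0.002,0],[0,0,-0.002,0]]]';python3 -m crank '[[[0,0,-0.001,0],[0,0,-0.002,0],[0,0,-0.002,0],[0,0,-0.002,0]]]';python3 -m crank '[[[0,0,-0.001,0],[0,0,-0.002,0],[0,0,-0.002,0],[0,0,-0.002,0]]]'; done; python3 look.py n7
```

```text
t: 29.17
tool_pos: [0.5506, 0.0283, 0.0426]
tool_rot: [1.039, 1.308, -1.038]
contact_force: [1.4, 0.1, 1.8]
opening: 0.0853
t: 29.5
tool_pos: [0.5503, 0.0283, 0.0405]
tool_rot: [1.039, 1.309, -1.038]
contact_force: [1.2, -0.8, 2.0]
opening: 0.085
t: 29.83
tool_pos: [0.5501, 0.0283, 0.0385]
tool_rot: [1.038, 1.309, -1.039]
contact_force: [1.4, -0.8, 2.2]
opening: 0.0851
```

View pics/n7.png

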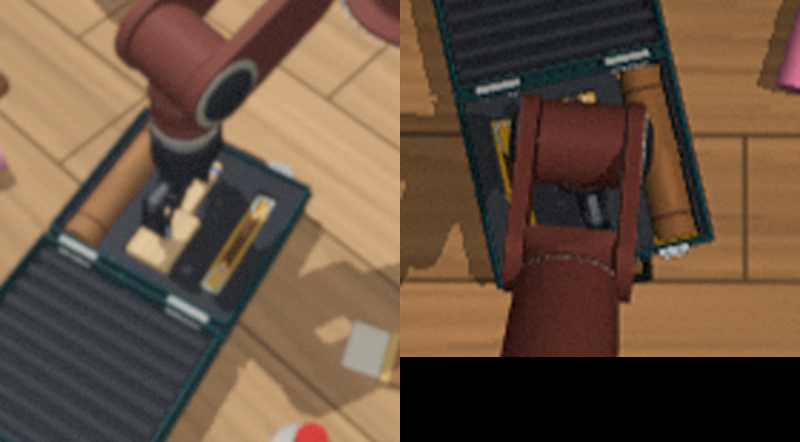

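```bash
python3 -m crank '[[[0,0,-0.001,0],[0,0,-0.0015,0],[0,0,-0.0015,0],[0,0,-0.0015,0]]]';python3 -m crank '[[[0,0,-0.001,0],[0,0,-0.0015,0],[0,0,-0.0015,0],[0,0,-0.0015,0]]]'; python3 rel.py; python3 - <<'E'
from h import *
im,_=get_image('scene');crop(im,270,160,380,270,5,'pics/n8.png')
E
```

```text
t: 30.27
tool_pos: [0.5501, 0.0283, 0.0378]
tool_rot: [1.038, 1.309, -1.039]
contact_force: [-2.8, -1.2, 7.9]
opening: 0.0857
t: 30.6
tool_pos: [0.5502, 0.0283, 0.0378]
tool_rot: [1.038, 1.31, -1.039]
contact_force: [-8.3, -0.2, 17.2]
opening: 0.0854
t 30.6 tcp [0.5502 0.0283 0.0378] q6 -0.313 q [-0.08  0.08  1.93 -0.    1.13 -0.31] toolx [-0.001 -0.    -1.   ] jaw yaw 13.16 F [-8.3 -0.2 17.2] open 0.0854
```

View pics/n8.png

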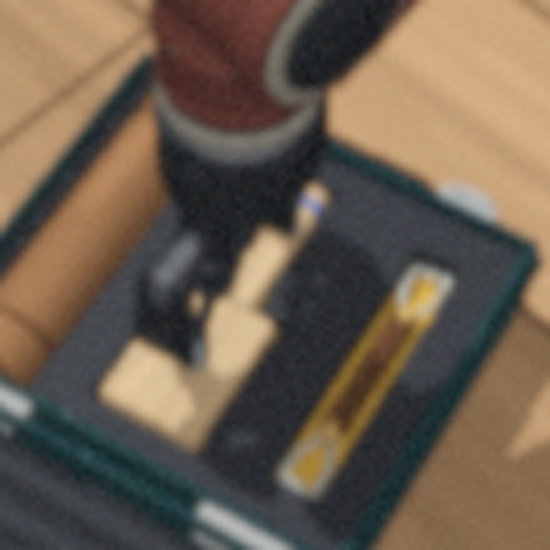

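It stops hard with the tips at about 51 mm, the expected home top. One more push, then raise and check.

```bash
python3 -m crank '[[[0,0,-0.001,0],[0,0,-0.0015,0],[0,0,-0.0015,0]]]';python3 -m crank '[[[0,0,0.005,0],[0,0,0.02,0],[0,0,0.05,0],[0,0,0.09,0],[0,0,0.12,0]]]';python3 -m crank '[[[-0.03,0.04,0.01,0],[-0.06,0.08,0.02,0],[-0.09,0.12,0.03,0],[-0.11,0.16,0.03,0],[-0.12,0.2,0.03,0]]]';python3 -m crank '[[[0,0,0,0],[0,0,0,0],[0,0,0,0],[0,0,0,0]]]'; cat > chk.py <<'E'
from prof import *
for n in('scene','top'):
    im,d=get_image(n);P=cloud(n,d);hsv=cv2.cvtColor(im,cv2.COLOR_RGB2HSV);Q=(P[...,:2]-b)@M*1e3
    for nm,yr,ext in(('paddle',(-33,33),((-85,-60),(-60,-30),(-30,0),(5,45),(45,90))),('pin',(-108,-62),((-95,-50),(-50,0),(0,50),(50,103)))):
      m=(P[...,2]>.035)&(P[...,2]<.09)&(abs(Q[...,0])<105)&(Q[...,1]>yr[0])&(Q[...,1]<yr[1])&((hsv[...,2]>110) if nm=='paddle' else ((hsv[...,0]<16)&(hsv[...,1]>90)))
      for a,c in ext:
        k=m&(Q[...,0]>a)&(Q[...,0]<c)
        if k.sum()>10:print(n,nm,a,c,k.sum(),'z',np.percentile(P[...,2][k],[50,85]).round(4),'y',np.percentile(Q[...,1][k],[2,98]).round(1))
    f=(abs(Q[...,0]+50)<40)&(Q[...,1]>-50)&(Q[...,1]<-30);print(n,'foam',np.median(P[...,2][f]).round(4))
E
python3 chk.py; python3 look.py z1; python3 - <<'E'
from h import *
im=cv2.imread('pics/z1_top.png')[:,:,::-1];crop(im,240,75,480,260,3.3,'pics/z1c.png')
E
```

```text
t: 30.9
tool_pos: [0.5502, 0.0283, 0.0377]
tool_rot: [1.037, 1.311, -1.04]
contact_force: [-15.0, -0.8, 25.4]
opening: 0.0851
t: 31.32
tool_pos: [0.5493, 0.0286, 0.1551]
tool_rot: [1.038, 1.311, -1.04]
contact_force: [0.9, -0.1, 0.6]
opening: 0.0853
t: 31.73
tool_pos: [0.4384, 0.202, 0.183]
tool_rot: [1.039, 1.309, -1.04]
contact_force: [1.1, -0.4, -0.8]
opening: 0.0855
t: 32.07
tool_pos: [0.4406, 0.2001, 0.1824]
tool_rot: [1.038, 1.309, -1.041]
contact_force: [0.8, -0.2, -0.3]
opening: 0.0853
scene paddle -85 -60 54 z [0.0499 0.0518] y [-14.3  12.7]
scene paddle -60 -30 104 z [0.05   0.0518] y [-13.9  13.3]
scene paddle -30 0 111 z [0.0501 0.0519] y [-14.5  13.3]
scene paddle 5 45 303 z [0.0506 0.0519] y [-29.8  29. ]
scene paddle 45 90 390 z [0.0502 0.0521] y [-29.2  28.8]
scene pin -95 -50 193 z [0.0587 0.0612] y [-105.5  -62.9]
scene pin -50 0 261 z [0.0583 0.0611] y [-107.   -62.4]
scene pin 0 50 277 z [0.0583 0.0611] y [-105.3  -62.6]
scene pin 50 103 321 z [0.0582 0.0615] y [-104.9  -62.5]
scene foam 0.0477
top paddle -85 -60 45 z [0.0497 0.0524] y [-10.6  13.9]
top paddle -60 -30 65 z [0.051  0.0537] y [-10.3  10.9]
top paddle -30 0 66 z [0.0508 0.0539] y [-11.2  11.1]
top paddle 5 45 207 z [0.0511 0.054 ] y [-26.4  26.7]
top paddle 45 90 218 z [0.0513 0.0555] y [-26.1  26.8]
top pin -95 -50 185 z [0.058 0.063] y [-105.7  -63.5]
top pin -50 0 215 z [0.0592 0.0632] y [-105.8  -63.4]
top pin 0 50 210 z [0.0577 0.0628] y [-105.5  -63.5]
top pin 50 103 220 z [0.058  0.0629] y [-105.9  -63.1]
top foam 0.0486
```

View pics/z1.png

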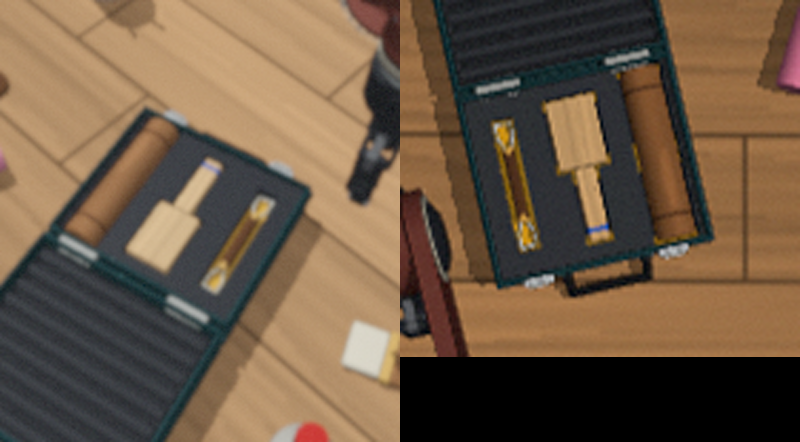

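View pics/z1c.png

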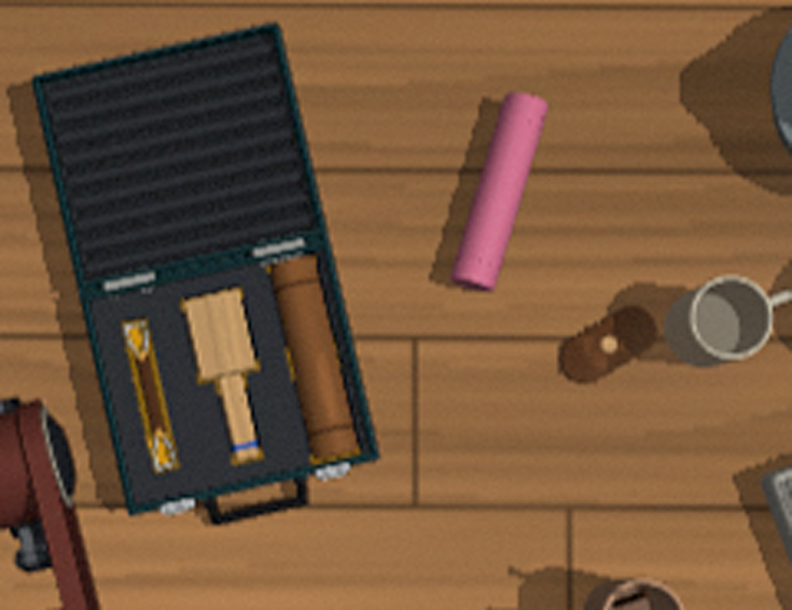

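Both tools are level at their home heights, and nothing else has moved in the pictures. The gripper is clear of everything, so I'll hand in.

```bash
python3 -c "
from station import *
print(finish_job(), get_obs()['t'])"
```

```text
the job is handed in; nothing more can be done
the job is handed in; nothing more can be done
```

The case is packed and the job handed in at about 32 s, against the 67 s limit. `finish_job()` reported no verdict.

- **Rolling pin:** I pushed it across the foam with the open fingers against its side, never gripping or lifting it. It dropped into the trough mouth and I pressed it until it stopped hard, with about 27 N at the end. Both cameras showed its top level along its length at about 61–63 mm, against 62 mm for home.
- **Paddle:** I gripped it by the handle, set it in the cutout mouth with the blade towards the lid, and pressed it at two points until it stopped hard, with about 25 N at the end. Both cameras showed its top level at about 50–52 mm, against 51 mm for home.
- **Other tools and pots:** the last pictures show no visible change in those in view. I judged this by eye and did not measure them.

**What disagreed:**
- The two cameras differed by 2 to 5 mm on the positions of the case and the paddle. I took values between them and checked the held paddle against the cutout before lowering it.
- The first resistance was below the stated 10 to 15 N: readings between small steps were about 8 N for the pin and about 5 N for the paddle. Both still ended at a hard stop at the home height.

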